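# Dry layout of an amplifier's power supply

## Robot

A 6-joint arm with a two-finger parallel gripper is mounted at the origin on the work surface. World frame = base frame: x ahead of the robot, y to its left, z up, the work surface at z = 0. Lengths are in m, angles in rad, forces in N, time in s.
With the tool pointing down it reaches from about 0.35 to 0.975 m from the base axis. Payload 4.9 kg.
Tool frame: the origin (TCP) lies at the very end of the fingers, on their centre line; the grasp point (between the pads) lies ctrl.grip_point_offset behind it (ctrl.grip_point_offset is the distance from the TCP to the grasp point, in m); z points along the fingers, y is the line along which they close (so a half turn about z gives the same grasp; the last joint's range is limited). The gripper opens to 85 mm and grips with 20 to 120 N. Pads are 22 mm wide; open, the fingers measure 114 mm over their backs; the gripper's body (76 mm by 85 mm) begins 54 mm behind the grasp point. The pads swing forward as they close: fully open they stand 13 mm farther back than shut.
Start: joints at [1.026, 0.053, 1.613, -0, 1.476, -0.119], TCP at [0.258, 0.569, 0.231] pointing down, gripper open.
Joint ranges: [-3.01, 3.01], [-1.01, 2.22], [0.06, 2.58], [-1.02, 4.17], [0.09, 2.62], [-3.14, 3.14]. Speed limits (rad/s): [2.57, 2.57, 3.14, 3.14, 3.14, 3.14].

## Interface

Orientations are given as a rotation vector (axis times angle).
In Python, from station import ctrl gives the robot as it stands. The module is installed in compiled form; this text tells all that it offers.
- The arm moves only by the tool drive_tool, never from a script. Its argument "steps" is a list of rows, each an object with "translation": the shift along the tool's x, y, z normalised to -1 to 1, where 1 is 4 cm, a list of three; "angular": the turn, a rotation vector about the tool's x, y, z normalised to -1 to 1, where 1 is 8 degrees, a list of three; "gripper": the opening, from 0 (shut) to 1 (fully open). In form: [{"translation": [dx, dy, dz], "angular": [wx, wy, wz], "gripper": gripper}, ...]. A call has 1 to 8 rows; each row shifts and turns the commanded pose from where the row before left it, along the tool's axes as they then stand; what a row does not reach is not made up. A row lasts 1/8 s, in which the tool goes at most 62.5 mm and 10.7 degrees, less where a joint would pass 70% of its speed; a pose out of reach is approached as far as the arm can. A call with a number of a shift or a turn outside -1 to 1 is refused whole. A call with a gripper value outside its range is refused whole. The fingers move at their own pace and stop on an object; "force" is the grip in N (left out, the last holds). Time passes only in rows, so rows that do not move let the fingers close. It gives the time, the measured TCP pose, the force, the opening and the grip force at its end, in the units of the state.
- ctrl.get_obs(): the state, without advancing time (a new reading comes with each control period).
- ctrl.get_image(name): name is "scene" or "top" or "wrist"; returns a dict with "color" (400x640x3 uint8, red, green, blue), "depth" (400x640 float32, m along the optical axis (not along the pixel's ray), 0 where there is no reading), "fx", "fy", "cx", "cy" (pixels), "k1" (the pictures are not rectified: a ray, as slopes to the right and down, at radius r is drawn at 1 + k1 r^2 times it, then the intrinsics apply), "R" (3x3) and "t" (3): a world point X has camera coordinates R X + t. Camera axes: x right, y down, z forward; pixel columns grow to the right and rows downward; lengths in m; the calibration is good to about 2 mm. A picture is of the moment at which its call begins.
- ctrl.finish_job(): hands the job in; it is judged then, once.
The state is a dict: "t": time; "q": joint angles; "dq": joint speeds; "effort": joint torques, N m; "tool_pos": TCP position; "tool_rot": TCP orientation; "contact_force": force on the tool from outside, world axes, zero at the start; "wrist_torque": the same for the moment, N m; "opening": finger opening in m; "grip_force": force on a finger pad.
Only numpy, scipy, OpenCV 4.12 (cv2) and the standard library are available. Lean on these libraries where they do the work, as an engineer would, in place of code of your own. Each camera call takes 0.05 s, during which the arm holds its last target. There are 200 camera calls.

## Task

Lay out the power supply parts for a trial fit: stand the round copper-wound transformer centred on the flat rubber pad and put the steel clamping disc, bolt collar up, centred on top of it; stand the large black capacitor can on the grey base plate in the middle of the gap between the two heat sinks; and lay the square rectifier block, terminals up, on the bench to the left of the terminal strip (the robot's left), in line with the strip and about 3 cm from its end. Leave the small capacitor can standing where it is, and let go of everything.

Things in the scene. Friction and masses are not known exactly. Their poses are not given: they have to be found in the camera images.
- transformer: loose; round drum with copper windings and a black spot in the middle of its flat top, solid, 62 mm diameter, 30 mm tall, about 0.4 kg, standing upright. Origin: centre of its underside, z up.
- clamp: loose; clamping disc of bare steel, 50 mm diameter, 5 mm thick, with a round collar 18 mm diameter standing 16 mm above the middle of it (21 mm tall in all), about 0.11 kg, lying collar up. Origin: centre of its underside, z up. The collar is the handy grip.
- capacitor: loose; the larger of two black cylindrical cans with bare aluminium tops, 35 mm diameter, 50 mm tall, about 70 g, standing upright. Origin: centre of its underside, z up.
- rectifier: loose; square black block 28 x 28 mm, 11 mm thick, with four thin steel terminals rising 9 mm above its top (20 mm tall in all), about 30 g, lying flat, terminals up. Origin: centre of its underside; x and y along its sides, z up.
- small_can: loose; the smaller of the two black cans, 22 mm diameter, 32 mm tall, about 25 g; not part of this job. Origin: centre of its underside.
- pad: fixed; flat round pad of black rubber on the bench, 80 mm diameter, 3 mm thick. Origin: centre of its underside, so its top is at z = 3 mm.
- sinks: fixed; grey base plate on the bench, 66 mm (x) by 156 mm (y), 3 mm thick, with a finned aluminium heat sink at each end of its y axis. Each heat sink is 60 mm (x) by 30 mm (y), its top 32 mm above the bench; the clear gap between them is 90 mm along y and is open to both x sides. Origin: centre of the plate's underside, in the middle of the gap; the plate's top is at z = 3 mm.
- strip: fixed; black terminal strip on the bench with two rows of brass screws, 22 mm (x) by 90 mm (y, its length), 20 mm tall. Origin: centre of its underside; its y axis points along its length to the robot's left, turned by up to about 20 degrees. The rectifier's centre belongs on this y axis, 89 mm from the origin (30 mm gap).

How it is judged:
By the outcome, as a careful person would: the job done as asked, in the order asked, and still so for the second after the job is handed in, with the robot touching nothing.
It also fails if it takes over 104 s, if anything falls off the work surface, if the arm or the gripper's body presses on something with over 40 N, if the wrist force passes 120 N, or if a joint passes its speed limit or range.

## Working session

There is one attempt and no reset: what is moved stays moved. The work goes in short steps, Python scripts to look and compute and a tool call to move; the robot and the scene stay as the last step left them, time stands still between calls to the robot, and variables do not carry over. Pictures are saved under pics/ and viewed, at most 14 in all, crops included, and the job is handed in when it is done.

Besides the shell and the picture viewer there is one more tool, called after "Emit:" as a command line: name --argument value ..., lists and objects as JSON in quotes. drive_tool: Moves the arm, as the interface text tells. Its arguments: {"type":"object","properties":{"steps":{"type":"array"},"force":{"type":"number"}},"required":["steps"]}

```bash
mkdir -p pics
cat > h.py <<'E'
import numpy as np, cv2
from station import ctrl
from scipy.spatial.transform import Rotation as Ro
def K(im): return np.array([[im['fx'],0,im['cx']],[0,im['fy'],im['cy']],[0,0,1.]]), np.array([im['k1'],0,0,0,0.])
def ray(im,uv):
    k,d=K(im); n=cv2.undistortPoints(np.float32(uv).reshape(-1,1,2),k,d).reshape(-1,2)
    R=np.array(im['R']);t=np.array(im['t'])
    return -R.T@t, np.c_[n,np.ones(len(n))]@R
def onplane(im,uv,z):
    o,d=ray(im,uv); s=(z-o[2])/d[:,2]; return o+s[:,None]*d
def cloud(im):
    v,u=np.mgrid[0:400,0:640]; o,d=ray(im,np.c_[u.ravel(),v.ravel()])
    return (o+d*im['depth'].reshape(-1,1)).reshape(400,640,3)
def save(im,n): cv2.imwrite('pics/'+n+'.png',im['color'][:,:,::-1])
E
python3 - <<'E'
from h import *
print(ctrl.grip_point_offset,ctrl.get_obs())
for n in ('top','scene'):
    im=ctrl.get_image(n); save(im,n+'1'); np.savez(n+'1.npz',**im)
    print(n,im['fx'],im['k1'],-np.array(im['R']).T@im['t'])
    P=cloud(im); ok=im['depth']>0
    print(np.percentile(P[ok][:,2],[1,50,99]))
E
```

```text
0.0187 {'t': 0.0, 'q': array([ 1.02602705e+00,  5.33493269e-02,  1.61430333e+00, -1.79123248e-05,
        1.47601655e+00, -1.19015012e-01]), 'dq': array([ 0.00094222, -0.0005137 , -0.00033388,  0.00064809, -0.00019483,
       -0.00105546]), 'effort': array([ 1.23117476e-03, -3.93671143e+01, -3.70178354e+01, -6.48809373e-05,
        6.86677377e-03, -3.58735360e-05]), 'tool_pos': array([0.25781268, 0.56865436, 0.23006213]), 'tool_rot': array([-0.66359124, -3.07003202,  0.00309231]), 'contact_force': array([-0.18836601,  0.49754778,  0.79902715]), 'wrist_torque': array([ 0.01509085, -0.00888413,  0.00748317]), 'grip_force': 0.0, 'opening': 0.08521748813327393}
top 446.1240367201621 -0.07410499162695013 [0.30685856 0.02645098 1.06038278]
[-7.54151123e-01  7.04669364e-04  1.67733253e-01]
scene 438.33386644169633 0.030349302360318606 [1.02944825 0.49431818 0.57889978]
[-0.75244385 -0.00118077  0.28322355]
```

View pics/top1.png

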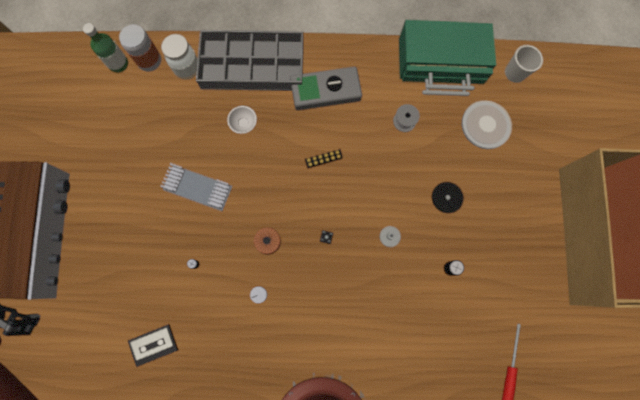

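View pics/scene1.png

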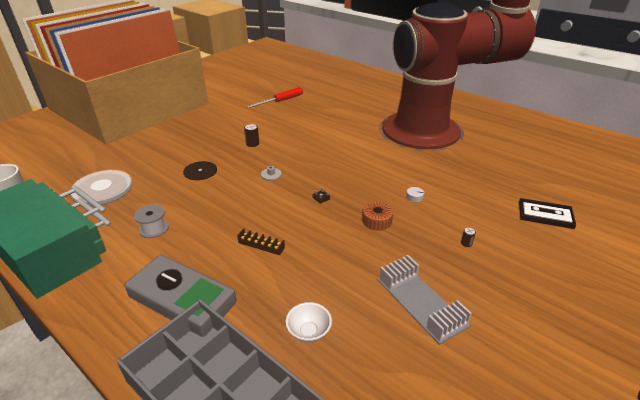

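```bash
cat >> h.py <<'E'
def blob(im,seed,r,mask):
    m=np.zeros((400,640),np.uint8); cv2.circle(m,seed,r,255,-1); m&=mask.astype(np.uint8)*255
    n,l,s,c=cv2.connectedComponentsWithStats(m)
    if n<2: return None
    i=1+np.argmax(s[1:,4]); k=(l==i).astype(np.uint8)
    cn=max(cv2.findContours(k,cv2.RETR_EXTERNAL,cv2.CHAIN_APPROX_NONE)[0],key=len)
    return k>0,cn.reshape(-1,2),c[i],s[i,4]
E
python3 - <<'E'
from h import *
im=dict(np.load('top1.npz')); P=cloud(im); hsv=cv2.cvtColor(im['color'],cv2.COLOR_RGB2HSV)
v,u=np.mgrid[0:400,0:640]
bench=P[150:300,100:500][...,2]; print('bench med/std',np.median(bench),bench[bench<.01].std())
S,V=hsv[...,1],hsv[...,2]
low=(S<100)|(V<45)
seeds=dict(transformer=((267,241),20,.03,P[...,2]>.015),clamp=((390,236),14,.005,low),cap=((454,268),13,.05,P[...,2]>.035),
 rect=((326,237),11,.011,low),small=((192,264),10,.032,P[...,2]>.02),pad=((447,197),22,.003,V<70),sinks=((196,187),40,.003,low),strip=((323,158),25,.02,P[...,2]>.012))
for k,(s,r,z,m) in seeds.items():
    b=blob(im,s,r,m)
    if b is None: print(k,None);continue
    kk,cn,c,a=b
    q=onplane(im,cn,z); rc=cv2.minAreaRect(np.float32(q[:,:2]*1000)); 
    el=cv2.fitEllipse(np.float32(q[:,:2]*1000)) if len(cn)>5 else None
    print(k,'px',c.round(1),a,'cen',onplane(im,c,z)[0].round(4),'rect',np.round(rc[0],1),np.round(rc[1],1),round(rc[2],1),'ell',np.round(el[0],1),np.round(el[1],1),'zmed',np.median(P[kk][:,2]).round(4),'max',P[kk][:,2].max().round(4))
    sc=4; x0,y0=s[0]-30,s[1]-30
L=[cv2.resize(im['color'][y-25:y+25,x-33:x+33,::-1],(264,200),interpolation=cv2.INTER_CUBIC) for x,y in [s[0] for s in seeds.values()]]
L.append(L[0]*0)
cv2.imwrite('pics/crops.png',np.vstack([np.hstack(L[i:i+3]) for i in (0,3,6)]))
E
```

```text
bench med/std 0.0004604083113003421 0.002180708533533418
transformer px [267.  240.2] 572 cen [0.4161 0.1294 0.03  ] rect [416.1 129.1] [61.5 60.9] 64.9 ell [416.3 129.4] [60.1 61.1] zmed 0.0298 max 1.0604
clamp px [389.7 236.1] 371 cen [ 0.4327 -0.1603  0.005 ] rect [ 432.4 -160.5] [50.3 50. ] 45.1 ell [ 432.8 -160.3] [49.8 50.6] zmed 0.0055 max 0.0254
cap px [455.4 267.6] 199 cen [ 0.3568 -0.3026  0.05  ] rect [ 356.7 -303. ] [34.1 34.8] 25.6 ell [ 356.9 -302.6] [34.  35.3] zmed 0.0503 max 1.0604
rect px [326.  236.6] 116 cen [ 0.4287 -0.0078  0.011 ] rect [428.7  -8. ] [25.3 26. ] 76.7 ell [428.8  -7.8] [27.1 28.6] zmed 0.0118 max 0.0217
small px [192.  263.4] 73 cen [0.3597 0.2997 0.032 ] rect [360.1 300.2] [19.9 20.7] 46.9 ell [359.6 299.6] [20.2 20.5] zmed 0.0309 max 0.0361
pad px [447.1 197.2] 723 cen [ 0.5306 -0.304   0.003 ] rect [ 530.6 -304.6] [73.9 76.5] 44.4 ell [ 530.8 -304.2] [74.1 75.6] zmed 0.0041 max 1.0604
sinks px [196.1 186.8] 1885 cen [0.5462 0.3088 0.003 ] rect [547.4 310.1] [167.3  71.1] 71.2 ell [546.7 308.8] [ 76.6 203.1] zmed 0.0047 max 1.0604
strip px [323.9 157.4] 272 cen [ 6.203e-01 -5.000e-04  2.000e-02] rect [6.206e+02 4.000e-01] [24.6 88. ] 16.9 ell [621.   -1.5] [ 22.8 111.6] zmed 0.0155 max 1.0604
```

View pics/crops.png

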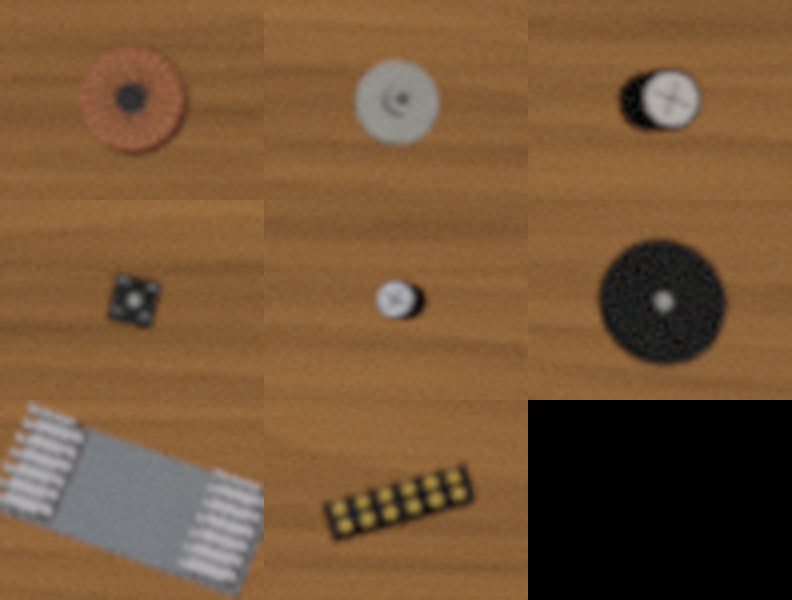

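```bash
cat >> h.py <<'E'
def go(p,yaw=None,o=None):
    """needed shift / turn in row units; yaw = world angle (deg) of tool y axis, mod 180"""
    o=o or ctrl.get_obs(); R=Ro.from_rotvec(o['tool_rot']).as_matrix()
    cur=np.degrees(np.arctan2(R[1,1],R[0,1])); yaw=cur if yaw is None else yaw
    e=(yaw-cur+90)%180-90; a=np.radians(cur+e); y=np.array([np.cos(a),np.sin(a),0]); z=np.array([0,0,-1.])
    T=np.c_[np.cross(y,z),y,z]
    print('t',round(o['t'],2),'pos',o['tool_pos'].round(4),'yaw',round(cur,1),'q6',round(o['q'][5],2),'open',round(o['opening'],4),'grip',round(o['grip_force'],1),'F',np.round(o['contact_force'],1))
    if p is not None: print('shift',(R.T@(np.array(p)-o['tool_pos'])/.04).round(3),'turn',(Ro.from_matrix(R.T@T).as_rotvec()/np.radians(8)).round(3),'shift if turned first',(T.T@(np.array(p)-o['tool_pos'])/.04).round(3))
E
python3 -c "
from h import *
go((.416,.129,.17))"
```

```text
t 0.1 pos [0.2578 0.5687 0.2302] yaw 65.6 q6 -0.12 open 0.0858 grip 0.0 F [-0.8  0.1  0.8]
shift [-8.142 -8.376  1.518] turn [-0.013 -0.002 -0.   ] shift if turned first [-8.141 -8.379  1.505]
```

Emit:
drive_tool --steps '[{"translation": [-0.5, -0.5, 0.1], "angular": [0, 0, 0], "gripper": 1}, {"translation": [-0.9, -0.93, 0.2], "angular": [0, 0, 0], "gripper": 1}, {"translation": [-0.9, -0.93, 0.2], "angular": [0, 0, 0], "gripper": 1}, {"translation": [-0.9, -0.93, 0.2], "angular": [0, 0, 0], "gripper": 1}, {"translation": [-0.9, -0.93, 0.2], "angular": [0, 0, 0], "gripper": 1}, {"translation": [-0.9, -0.93, 0.2], "angular": [0, 0, 0], "gripper": 1}, {"translation": [-0.9, -0.93, 0.2], "angular": [0, 0, 0], "gripper": 1}, {"translation": [-0.9, -0.93, 0.2], "angular": [0, 0, 0], "gripper": 1}]'

```text
t: 1.1
tool_pos: [0.39, 0.1998, 0.1707]
tool_rot: [-0.663, -3.071, 0.0]
contact_force: [0.7, -0.6, 0.4]
opening: 0.0856
grip_force: 0.0
```

```bash
python3 -c "
from h import *
go((.416,.129,.17))"
```

```text
t 1.1 pos [0.39   0.1998 0.1707] yaw 65.6 q6 -0.84 open 0.0856 grip 0.0 F [ 0.7 -0.6  0.4]
shift [-1.322 -1.345  0.018] turn [-0. -0. -0.] shift if turned first [-1.322 -1.345  0.018]
```

Emit:
drive_tool --steps '[{"translation": [-0.9, -0.9, 0], "angular": [0, 0, 0], "gripper": 1}, {"translation": [-0.42, -0.44, 0], "angular": [0, 0, 0], "gripper": 1}, {"translation": [0, 0, 0], "angular": [0, 0, 0], "gripper": 1}]'

```text
t: 1.48
tool_pos: [0.4161, 0.1296, 0.1709]
tool_rot: [-0.669, -3.069, 0.0]
contact_force: [0.2, 0.5, 1.0]
opening: 0.0852
grip_force: 0.0
```

Run:
```python
from h import *
go((.416,.129,.17))
im=ctrl.get_image('wrist'); save(im,'w1'); np.savez('w1.npz',**im)
print(-im['R'].T@im['t'],im['R'])
```

```text
t 1.48 pos [0.4161 0.1296 0.1709] yaw 65.4 q6 -1.01 open 0.0852 grip 0.0 F [0.2 0.5 1. ]
shift [-0.005 -0.014  0.022] turn [-0.002 -0.005 -0.   ] shift if turned first [-0.005 -0.014  0.022]
[0.35699931 0.1570028  0.31411477] [[ 4.15830434e-01  9.09442144e-01 -1.90667867e-04]
 [ 8.78094953e-01 -4.01442756e-01  2.60370825e-01]
 [ 2.36715659e-01 -1.08437538e-01 -9.65508673e-01]]
```

View pics/w1.png

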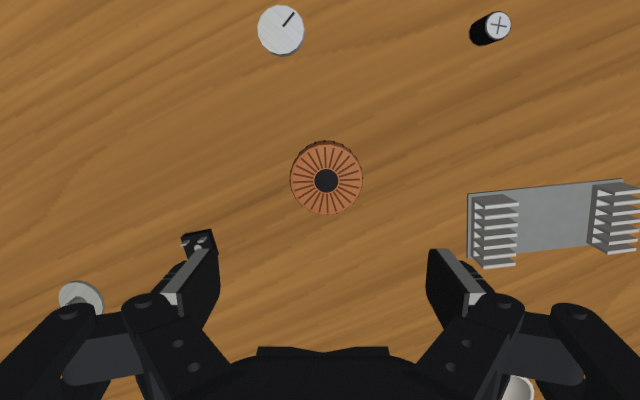

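Run:
```python
from h import *
im=dict(np.load('w1.npz')); hsv=cv2.cvtColor(im['color'],cv2.COLOR_RGB2HSV)
b=blob(im,(326,180),20,hsv[...,2]<80); print('spot',b[2],b[3],onplane(im,b[2],.03))
P=cloud(im); b=blob(im,(326,180),60,(P[...,2]>.024)); q=onplane(im,b[1],.03)[:,:2]*1000
print('depthtop',b[3],cv2.minEnclosingCircle(np.float32(q)),np.median(P[b[0]][:,2]))
b=blob(im,(490,25),25,P[...,2]>.028); print('small',onplane(im,b[2],.032))
c=onplane(im,[[467,193],[474,258]],.003); print('plate corner pts',c)
```

```text
spot [325.91058824 180.25176471] 425 [[0.41514679 0.13349092 0.03      ]]
depthtop 4145 ((414.4398498535156, 133.66571044921875), 30.936912536621094) 0.030551012306379466
small [[0.35842251 0.30242702 0.032     ]]
plate corner pts [[0.48630737 0.24603103 0.003     ]
 [0.55263126 0.23183524 0.003     ]]
```

Run:
```python
from h import *
im=dict(np.load('scene1.npz')); hsv=cv2.cvtColor(im['color'],cv2.COLOR_RGB2HSV); P=cloud(im)
S,V=hsv[...,1],hsv[...,2]
for n,s,r,z,m in [('tr spot',(377,210),9,.03,V<60),('trtop',(377,212),25,.03,P[...,2]>.026),('cap',(251,128),12,.05,P[...,2]>.046),('small',(468,231),9,.032,P[...,2]>.029),('pad',(200,170),26,.003,V<70),('clamp',(271,173),14,.005,S<110)]:
    b=blob(im,s,r,m)
    if b is None: print(n,None); continue
    q=np.float32(onplane(im,b[1],z)[:,:2]*1000); print(n,b[2],b[3],onplane(im,b[2],z)[0].round(4),np.round(cv2.fitEllipse(q)[0],1),np.round(cv2.fitEllipse(q)[1],1))
```

```text
tr spot [377.5483871  209.93548387] 31 [0.4169 0.1361 0.03  ] [416.8 136.1] [12.9 15.3]
trtop [377.11059908 210.69815668] 434 [0.4196 0.1368 0.03  ] [419.  136.5] [58.  58.6]
cap [250.44067797 127.06779661] 59 [ 0.3617 -0.2961  0.05  ] [ 361.3 -295.7] [30.9 31.6]
small [469.25396825 230.98412698] 63 [0.3613 0.3059 0.032 ] [361.3 305.9] [18.  20.6]
pad [199.76263736 170.37582418] 455 [ 0.5339 -0.2948  0.003 ] [ 533.  -295.6] [75.6 76.8]
clamp [270.84581498 173.25110132] 227 [ 0.4346 -0.1532  0.005 ] [ 433.9 -153.9] [46.5 58.3]
```

Run:
```python
from h import *
go((.415,.1335,.002))
im=dict(np.load('w1.npz')); o=ctrl.get_obs(); R=Ro.from_rotvec(o['tool_rot']).as_matrix()
k,d=K(im)
for z in (-.013,-.05,.0,.14):
    p=o['tool_pos']+R@np.array([0,0,z]); print(z,cv2.projectPoints(p.reshape(1,3),cv2.Rodrigues(im['R'])[0],im['t'],k,d)[0].ravel().round(1))
for y in (-.0428,.0428):
  for z in (-.013,-.055):
    p=o['tool_pos']+R@np.array([-.011,y,z]); print(y,z,cv2.projectPoints(p.reshape(1,3),cv2.Rodrigues(im['R'])[0],im['t'],k,d)[0].ravel().round(1))
    p=o['tool_pos']+R@np.array([.011,y,z]); print(y,z,cv2.projectPoints(p.reshape(1,3),cv2.Rodrigues(im['R'])[0],im['t'],k,d)[0].ravel().round(1))
```

```text
t 1.52 pos [0.4158 0.1305 0.1709] yaw 65.5 q6 -1.01 open 0.0854 grip 0.0 F [ 0.2 -0.4 -0. ]
shift [0.045 0.06  4.223] turn [-0.    -0.006 -0.   ] shift if turned first [0.049 0.06  4.223]
-0.013 [323.4 265.7]
-0.05 [323.7 319.6]
0.0 [323.4 252.6]
0.14 [323.  182.5]
-0.0428 -0.013 [221.9 289.1]
-0.0428 -0.013 [217.3 240.6]
-0.0428 -0.055 [185.3 358.2]
-0.0428 -0.055 [175.9 295.8]
0.0428 -0.013 [425.  288.8]
0.0428 -0.013 [429.5 240.3]
0.0428 -0.055 [462.2 357.9]
0.0428 -0.055 [471.6 295.5]
```

Emit:
drive_tool --steps '[{"translation": [0.04, 0.06, 0.5], "angular": [0, 0, 0], "gripper": 1}, {"translation": [0, 0, 0.9], "angular": [0, 0, 0], "gripper": 1}, {"translation": [0, 0, 0.9], "angular": [0, 0, 0], "gripper": 1}, {"translation": [0, 0, 0.8], "angular": [0, 0, 0], "gripper": 1}, {"translation": [0, 0, 0.6], "angular": [0, 0, 0], "gripper": 1}, {"translation": [0, 0, 0.35], "angular": [0, 0, 0], "gripper": 1}, {"translation": [0, 0, 0.17], "angular": [0, 0, 0], "gripper": 1}, {"translation": [0, 0, 0], "angular": [0, 0, 0], "gripper": 0.85}]' --force 40

```text
t: 2.52
tool_pos: [0.4156, 0.134, 0.0027]
tool_rot: [0.663, 3.071, 0.0]
contact_force: [-0.2, -0.4, -0.7]
opening: 0.0726
grip_force: 0.0
```

Emit:
drive_tool --steps '[{"translation": [0, 0, 0], "angular": [0, 0, 0], "gripper": 0.6}, {"translation": [0, 0, 0], "angular": [0, 0, 0], "gripper": 0.5}, {"translation": [0, 0, 0], "angular": [0, 0, 0], "gripper": 0.5}, {"translation": [0, 0, 0], "angular": [0, 0, 0], "gripper": 0.5}]' --force 40

```text
t: 3.02
tool_pos: [0.4165, 0.1338, 0.0037]
tool_rot: [0.663, 3.069, 0.001]
contact_force: [-0.1, -0.7, 6.4]
opening: 0.0603
grip_force: 45.1
```

Run:
```python
from h import *
go(None)
im=ctrl.get_image('wrist'); save(im,'w2'); np.savez('w2.npz',**im)
hsv=cv2.cvtColor(im['color'],cv2.COLOR_RGB2HSV)
cv2.imwrite('pics/w2c.png',im['color'][100:400,120:520,::-1])
```

```text
t 3.02 pos [0.4165 0.1338 0.0037] yaw 65.6 q6 -1.0 open 0.0603 grip 45.1 F [-0.1 -0.7  6.4]
```

View pics/w2c.png

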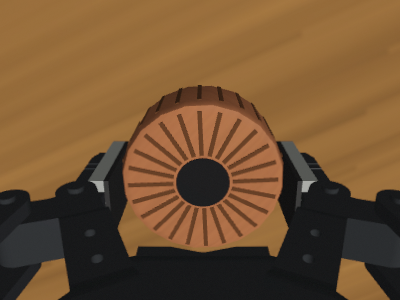

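```bash
cat >> h.py <<'E'
def intool(p,o=None):
    o=o or ctrl.get_obs(); R=Ro.from_rotvec(o['tool_rot']).as_matrix(); return (R.T@(np.array(p)-o['tool_pos'])*1000).round(1)
E
python3 - <<'E'
from h import *
im=dict(np.load('w2.npz')); hsv=cv2.cvtColor(im['color'],cv2.COLOR_RGB2HSV)
b=blob(im,(323,282),40,hsv[...,2]<70); p=onplane(im,b[2],.03)[0]; print(b[2],b[3],p,intool(p))
go((.4165,.1338,.09))
E
```

```text
[322.47011145 281.89817629] 1974 [0.41612067 0.13427406 0.03      ] [  0.6   0.3 -26.3]
t 3.08 pos [0.4166 0.1338 0.0037] yaw 65.6 q6 -1.0 open 0.0611 grip 45.1 F [-0.8 -0.3  5.2]
shift [-2.000e-03  2.000e-03 -2.156e+00] turn [ 0.006  0.012 -0.   ] shift if turned first [ 2.000e-03  0.000e+00 -2.156e+00]
```

Emit:
drive_tool --steps '[{"translation": [0, 0, -0.2], "angular": [0, 0, 0], "gripper": 0.5}, {"translation": [0, 0, -0.6], "angular": [0, 0, 0], "gripper": 0.5}, {"translation": [0, 0, -0.9], "angular": [0, 0, 0], "gripper": 0.5}, {"translation": [0, 0, -0.8], "angular": [0, 0, 0], "gripper": 0.5}]'

```text
t: 3.58
tool_pos: [0.4145, 0.1336, 0.1027]
tool_rot: [-0.664, -3.069, 0.0]
contact_force: [-0.2, 0.1, -3.7]
opening: 0.0609
grip_force: 45.1
```

Run:
```python
from h import *
im=ctrl.get_image('wrist'); o=ctrl.get_obs()
hsv=cv2.cvtColor(im['color'],cv2.COLOR_RGB2HSV)
b=blob(im,(323,282),40,hsv[...,2]<70); p=onplane(im,b[2],.03+o['tool_pos'][2]-.0035)[0]; print(b[2],b[3],p,intool(p))
go((.533,-.299,.09))
```

```text
[322.50456389 281.86409736] 1972 [0.4116107  0.1352995  0.13412127] [  5.8  -1.3 -26.5]
t 3.62 pos [0.4176 0.1341 0.1076] yaw 65.6 q6 -1.0 open 0.0609 grip 45.4 F [ 3.9  1.7 -0.8]
shift [-7.096 -8.672  0.446] turn [ 0.027  0.038 -0.   ] shift if turned first [-7.099 -8.67   0.441]
```

Emit:
drive_tool --steps '[{"translation": [-0.5, -0.47, 0], "angular": [0, 0, 0], "gripper": 0.5}, {"translation": [-0.95, -0.9, 0], "angular": [0, 0, 0], "gripper": 0.5}, {"translation": [-0.95, -0.9, 0], "angular": [0, 0, 0], "gripper": 0.5}, {"translation": [-0.95, -0.9, 0], "angular": [0, 0, 0], "gripper": 0.5}, {"translation": [-0.95, -0.9, 0], "angular": [0, 0, 0], "gripper": 0.5}, {"translation": [-0.95, -0.9, 0], "angular": [0, 0, 0], "gripper": 0.5}, {"translation": [-0.95, -0.9, 0], "angular": [0, 0, 0], "gripper": 0.5}, {"translation": [-0.95, -0.9, 0], "angular": [0, 0, 0], "gripper": 0.5}]'

```text
t: 4.62
tool_pos: [0.5636, -0.2322, 0.1004]
tool_rot: [-0.664, -3.068, -0.002]
contact_force: [0.1, -0.2, -3.6]
opening: 0.0607
grip_force: 45.2
```

Emit:
drive_tool --steps '[{"translation": [-0.95, -0.95, 0], "angular": [0, 0, 0], "gripper": 0.5}, {"translation": [-0.6, -0.9, 0], "angular": [0, 0, 0], "gripper": 0.5}, {"translation": [0, 0, 0], "angular": [0, 0, 0], "gripper": 0.5}, {"translation": [0, 0, 0], "angular": [0, 0, 0], "gripper": 0.5}]'

```text
t: 5.12
tool_pos: [0.589, -0.3231, 0.1005]
tool_rot: [-0.664, -3.068, -0.003]
contact_force: [0.2, 0.3, -4.7]
opening: 0.0604
grip_force: 45.3
```

Run:
```python
from h import *
im=ctrl.get_image('wrist'); o=ctrl.get_obs(); save(im,'w3')
hsv=cv2.cvtColor(im['color'],cv2.COLOR_RGB2HSV)
k,d=K(im); g=cv2.projectPoints(np.array([[.532,-.2985,.003]]),cv2.Rodrigues(im['R'])[0],im['t'],k,d)[0].ravel(); print('expect px',g)
b=blob(im,tuple(int(x) for x in g),80,hsv[...,2]<70); q=np.float32(onplane(im,b[1],.003)[:,:2]*1000); print(b[2],b[3],cv2.minEnclosingCircle(q),cv2.fitEllipse(q))
w=blob(im,tuple(int(x) for x in g),25,(hsv[...,1]<80)&(hsv[...,2]>100)); print('dot',w and (w[2],w[3],onplane(im,w[2],.003)))
go((.532,-.2985,.1))
```

```text
expect px [320.15769956 107.81993106]
[314.33470696 105.97005495] 10920 ((530.5574951171875, -302.0269470214844), 39.80265426635742) ((530.4906616210938, -302.1411437988281), (78.37197875976562, 78.91038513183594), 67.19894409179688)
dot (array([314.18181818, 108.06417112]), np.int32(187), array([[ 0.5304846 , -0.30222345,  0.003     ]]))
t 5.17 pos [ 0.5892 -0.3227  0.1009] yaw 65.6 q6 -1.76 open 0.0607 grip 45.3 F [-0.2  0.3 -4.8]
shift [ 1.552 -0.038  0.026] turn [ 0.007 -0.019  0.   ] shift if turned first [ 1.552 -0.038  0.022]
```

View pics/w3.png

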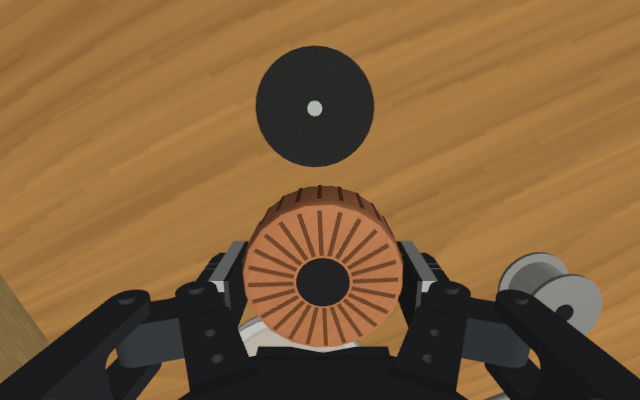

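Run:
```python
from h import *
go((.5305,-.301,.025))
```

```text
t 5.17 pos [ 0.5892 -0.3227  0.1009] yaw 65.6 q6 -1.76 open 0.0607 grip 45.3 F [-0.2  0.3 -4.8]
shift [ 1.555 -0.113  1.901] turn [ 0.007 -0.019  0.   ] shift if turned first [ 1.56  -0.111  1.897]
```

Emit:
drive_tool --steps '[{"translation": [0.5, -0.03, 0.2], "angular": [0, 0, 0], "gripper": 0.5}, {"translation": [0.7, -0.05, 0.5], "angular": [0, 0, 0], "gripper": 0.5}, {"translation": [0.35, -0.03, 0.6], "angular": [0, 0, 0], "gripper": 0.5}, {"translation": [0, 0, 0.4], "angular": [0, 0, 0], "gripper": 0.5}, {"translation": [0, 0, 0.2], "angular": [0, 0, 0], "gripper": 0.5}, {"translation": [0, 0, 0], "angular": [0, 0, 0], "gripper": 0.5}]'

```text
t: 5.92
tool_pos: [0.5323, -0.3024, 0.0264]
tool_rot: [-0.663, -3.071, -0.0]
contact_force: [0.6, 0.2, -5.1]
opening: 0.0608
grip_force: 45.4
```

Run:
```python
from h import *
im=ctrl.get_image('wrist'); o=ctrl.get_obs(); save(im,'w4')
np.savez('w4.npz',**im)
k,d=K(im); g=cv2.projectPoints(np.array([[.5305,-.301,.003]]),cv2.Rodrigues(im['R'])[0],im['t'],k,d)[0].ravel(); print('expect px',g)
go((.5305,-.301,.025))
```

```text
expect px [322.84553012 230.62632798]
t 5.97 pos [ 0.5327 -0.3028  0.0271] yaw 65.6 q6 -1.78 open 0.0609 grip 45.3 F [ 0.2 -0.4 -4.7]
shift [0.068 0.018 0.052] turn [-0.002  0.008  0.   ] shift if turned first [0.068 0.018 0.052]
```

View pics/w4.png

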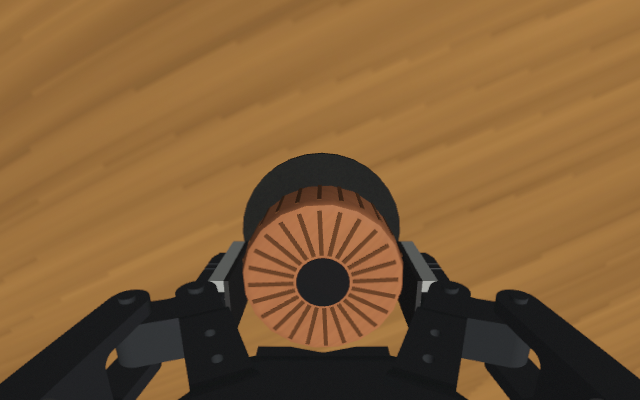

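Run:
```python
from h import *
from scipy.optimize import least_squares
im=dict(np.load('w4.npz')); hsv=cv2.cvtColor(im['color'],cv2.COLOR_RGB2HSV)
b=blob(im,(322,230),90,(hsv[...,2]<70)|((hsv[...,1]>120)&(hsv[...,2]<95)))
c=b[1]; c=c[(c[:,1]<212)]; 
pts=np.array([(u,c[c[:,0]==u][:,1].min()) for u in np.unique(c[:,0])])
q=onplane(im,pts,.003)[:,:2]*1000
f=least_squares(lambda p:np.hypot(*(q-p[:2]).T)-39.8,[530,-301],loss='soft_l1'); print(len(pts),pts[[0,len(pts)//2,-1]],f.x,np.abs(f.fun).mean())
print('pad in tool',intool([*f.x/1000,.003])); go([*f.x/1000,.0065])
```

```text
151 [[246 208]
 [321 153]
 [396 206]] [ 530.51042889 -301.99123876] 0.16360888845157
pad in tool [ 2.3 -0.2 24.1]
t 5.97 pos [ 0.5327 -0.3028  0.0271] yaw 65.6 q6 -1.78 open 0.0609 grip 45.3 F [ 0.2 -0.4 -4.7]
shift [ 0.058 -0.005  0.514] turn [-0.002  0.008  0.   ] shift if turned first [ 0.057 -0.005  0.514]
```

Emit:
drive_tool --steps '[{"translation": [0.04, -0.01, 0.2], "angular": [0, 0, 0], "gripper": 0.5}, {"translation": [0, 0, 0.2], "angular": [0, 0, 0], "gripper": 0.5}, {"translation": [0, 0, 0.08], "angular": [0, 0, 0], "gripper": 0.5}, {"translation": [0, 0, 0], "angular": [0, 0, 0], "gripper": 0.5}]'

```text
t: 6.48
tool_pos: [0.5302, -0.3022, 0.0072]
tool_rot: [0.664, 3.07, -0.0]
contact_force: [0.3, -0.1, -3.5]
opening: 0.0604
grip_force: 45.4
```

Emit:
drive_tool --steps '[{"translation": [0, 0, 0.015], "angular": [0, 0, 0], "gripper": 0.5}, {"translation": [0, 0, 0], "angular": [0, 0, 0], "gripper": 0.75}, {"translation": [0, 0, 0], "angular": [0, 0, 0], "gripper": 0.9}, {"translation": [0, 0, 0], "angular": [0, 0, 0], "gripper": 1}, {"translation": [0, 0, 0], "angular": [0, 0, 0], "gripper": 1}, {"translation": [0, 0, -0.3], "angular": [0, 0, 0], "gripper": 1}, {"translation": [0, 0, -0.8], "angular": [0, 0, 0], "gripper": 1}, {"translation": [0, 0, -0.9], "angular": [0, 0, 0], "gripper": 1}]'

```text
t: 7.48
tool_pos: [0.5298, -0.302, 0.0878]
tool_rot: [-0.664, -3.07, -0.0]
contact_force: [0.1, -0.2, 0.0]
opening: 0.085
grip_force: 0.0
```

Emit:
drive_tool --steps '[{"translation": [0, 0, -0.9], "angular": [0, 0, 0], "gripper": 1}, {"translation": [0, 0, 0], "angular": [0, 0, 0], "gripper": 1}, {"translation": [0, 0, 0], "angular": [0, 0, 0], "gripper": 1}]'

```text
t: 7.85
tool_pos: [0.5299, -0.302, 0.1227]
tool_rot: [-0.664, -3.071, -0.0]
contact_force: [-0.9, -0.9, -0.1]
opening: 0.0855
grip_force: 0.0
```

Run:
```python
from h import *
im=ctrl.get_image('wrist'); o=ctrl.get_obs(); save(im,'w5'); np.savez('w5.npz',**im)
hsv=cv2.cvtColor(im['color'],cv2.COLOR_RGB2HSV)
k,d=K(im); g=cv2.projectPoints(np.array([[.5305,-.302,.033],[.5305,-.302,.003]]),cv2.Rodrigues(im['R'])[0],im['t'],k,d)[0].reshape(-1,2); print(g)
b=blob(im,tuple(int(x) for x in g[0]),14,hsv[...,2]<70); print('spot',b[2],b[3],onplane(im,b[2],.033))
go((.433,-.157,.13))
```

```text
[[322.3715447  200.33443626]
 [322.37953602 189.83570368]]
spot [322.13020833 199.33159722] 576 [[ 0.52977367 -0.30185428  0.033     ]]
t 7.9 pos [ 0.5295 -0.3017  0.1216] yaw 65.6 q6 -1.78 open 0.0855 grip 0.0 F [-0.4 -0.7  0. ]
shift [ 3.69   2.298 -0.202] turn [ 0.003 -0.013  0.   ] shift if turned first [ 3.69   2.298 -0.21 ]
```

View pics/w5.png

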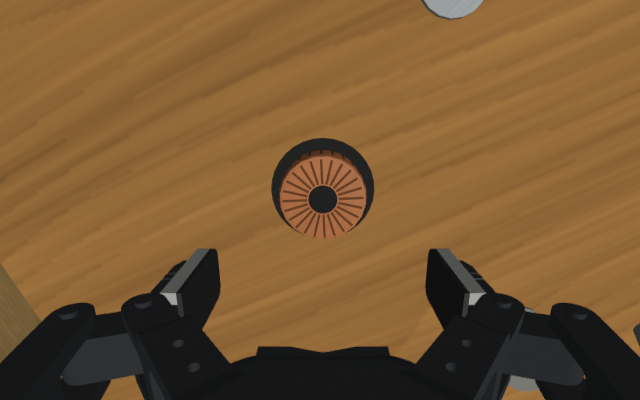

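Emit:
drive_tool --steps '[{"translation": [0.6, 0.35, 0], "angular": [0, 0, 0], "gripper": 1}, {"translation": [0.9, 0.55, 0], "angular": [0, 0, 0], "gripper": 1}, {"translation": [0.9, 0.55, 0], "angular": [0, 0, 0], "gripper": 1}, {"translation": [0.8, 0.52, 0], "angular": [0, 0, 0], "gripper": 0.7}, {"translation": [0.49, 0.33, 0], "angular": [0, 0, 0], "gripper": 0.6}, {"translation": [0, 0, 0], "angular": [0, 0, 0], "gripper": 0.6}, {"translation": [0, 0, 0], "angular": [0, 0, 0], "gripper": 0.6}]'

```text
t: 8.78
tool_pos: [0.4337, -0.1577, 0.1222]
tool_rot: [-0.664, -3.07, 0.0]
contact_force: [-0.0, 0.4, 0.5]
opening: 0.0515
grip_force: 0.0
```

Run:
```python
from h import *
im=ctrl.get_image('wrist'); o=ctrl.get_obs(); save(im,'w6'); np.savez('w6.npz',**im)
hsv=cv2.cvtColor(im['color'],cv2.COLOR_RGB2HSV); P=cloud(im)
k,d=K(im); g=cv2.projectPoints(np.array([[.433,-.157,.005]]),cv2.Rodrigues(im['R'])[0],im['t'],k,d)[0].reshape(-1,2); print(g)
b=blob(im,tuple(int(x) for x in g[0]),50,hsv[...,1]<90); q=np.float32(onplane(im,b[1],.005)[:,:2]*1000); print('disc',b[2],b[3],cv2.fitEllipse(q),cv2.minEnclosingCircle(q))
b=blob(im,tuple(int(x) for x in g[0]),40,P[...,2]>.017);q=np.float32(onplane(im,b[1],.021)[:,:2]*1000); print('collar',b[2],b[3],cv2.fitEllipse(q),np.median(P[b[0]][:,2]))
x,y=g[0].astype(int)
cv2.imwrite('pics/w6c.png',cv2.resize(im['color'][y-60:y+60,x-80:x+80,::-1],(640,480)))
go((.433,-.157,.13))
```

```text
[[322.57069039 188.82145668]]
disc [320.57893092 187.46670835] 3199 ((431.9092102050781, -158.19210815429688), (48.76305389404297, 49.314212799072266), 60.136695861816406) ((431.88873291015625, -158.08705139160156), 25.103843688964844)
collar [320.44514768 192.87130802] 474 ((431.5951843261719, -158.0517120361328), (17.014625549316406, 17.834712982177734), 58.71510314941406) 0.02158562417523334
t 8.82 pos [ 0.4339 -0.158   0.1224] yaw 65.6 q6 -1.65 open 0.0509 grip 0.0 F [ 0.1 -0.1 -0.2]
shift [ 0.032  0.013 -0.19 ] turn [-0.001 -0.003 -0.   ] shift if turned first [ 0.032  0.013 -0.19 ]
```

View pics/w6c.png

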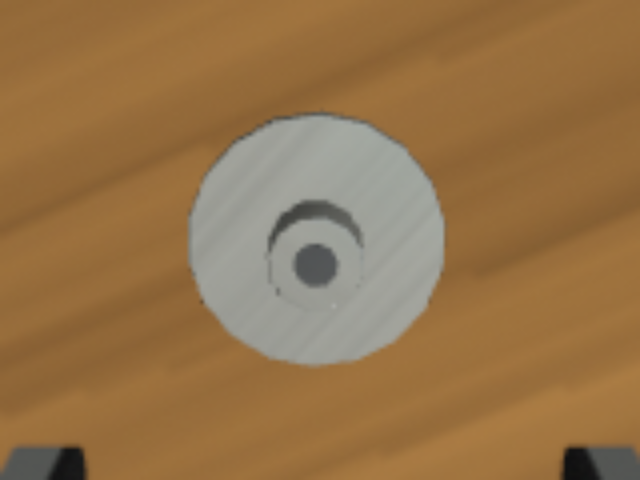

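```bash
python3 -c "
from h import *
go((.4318,-.1581,.0085))"
```

```text
t 8.82 pos [ 0.4339 -0.158   0.1224] yaw 65.6 q6 -1.65 open 0.0509 grip 0.0 F [ 0.1 -0.1 -0.2]
shift [ 0.046 -0.024  2.847] turn [-0.001 -0.003 -0.   ] shift if turned first [ 0.047 -0.024  2.847]
```

Emit:
drive_tool --steps '[{"translation": [0.04, -0.02, 0.4], "angular": [0, 0, 0], "gripper": 0.5}, {"translation": [0, 0, 0.8], "angular": [0, 0, 0], "gripper": 0.5}, {"translation": [0, 0, 0.8], "angular": [0, 0, 0], "gripper": 0.5}, {"translation": [0, 0, 0.5], "angular": [0, 0, 0], "gripper": 0.5}, {"translation": [0, 0, 0.25], "angular": [0, 0, 0], "gripper": 0.5}, {"translation": [0, 0, 0.1], "angular": [0, 0, 0], "gripper": 0.4}, {"translation": [0, 0, 0], "angular": [0, 0, 0], "gripper": 0.3}, {"translation": [0, 0, 0], "angular": [0, 0, 0], "gripper": 0.1}]' --force 30

```text
t: 9.82
tool_pos: [0.4327, -0.1579, 0.0097]
tool_rot: [0.663, 3.069, -0.001]
contact_force: [0.0, -0.2, -0.8]
opening: 0.0165
grip_force: 29.3
```

Emit:
drive_tool --steps '[{"translation": [0, 0, 0], "angular": [0, 0, 0], "gripper": 0}, {"translation": [0, 0, 0], "angular": [0, 0, 0], "gripper": 0}]'

```text
t: 10.07
tool_pos: [0.4326, -0.1579, 0.0095]
tool_rot: [0.663, 3.069, -0.001]
contact_force: [0.2, 0.1, 1.9]
opening: 0.0163
grip_force: 29.5
```

Run:
```python
from h import *
go((.4318,-.1581,.0085))
im=ctrl.get_image('wrist'); save(im,'w7'); np.savez('w7.npz',**im)
hsv=cv2.cvtColor(im['color'],cv2.COLOR_RGB2HSV); P=cloud(im)
k,d=K(im); g=cv2.projectPoints(np.array([[.4318,-.1581,.021]]),cv2.Rodrigues(im['R'])[0],im['t'],k,d)[0].reshape(-1,2); print(g)
```

```text
t 10.07 pos [ 0.4326 -0.1579  0.0095] yaw 65.6 q6 -1.66 open 0.0163 grip 29.5 F [0.2 0.1 1.9]
shift [ 0.016 -0.013  0.026] turn [-0.001  0.013  0.   ] shift if turned first [ 0.016 -0.013  0.026]
[[320.39752832 264.01551006]]
```

View pics/w7.png

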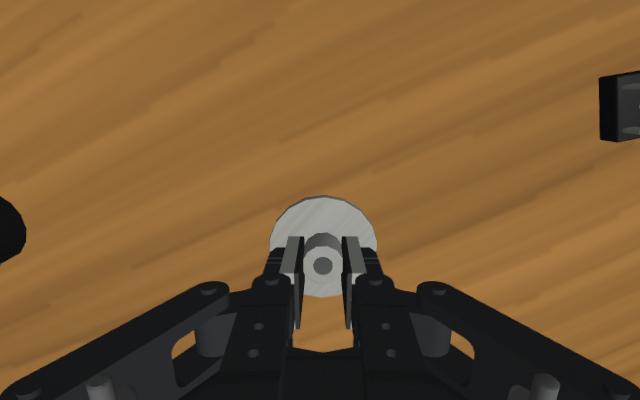

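Run:
```python
from h import *
im=dict(np.load('w7.npz')); g=cv2.cvtColor(im['color'],cv2.COLOR_RGB2GRAY)
b=blob(im,(322,266),10,g<130); p=onplane(im,b[2],.021)[0]; print(b[2],b[3],p,intool(p))
c=p*1; t=intool(p)
o=ctrl.get_obs(); R=Ro.from_rotvec(o['tool_rot']).as_matrix()
tgt=np.array([.5299,-.3019,.0])-R@np.array([t[0],t[1],0])/1000; print(tgt)
tgt[2]=.1; go(tgt)
```

```text
[322.36619718 265.49295775] 284 [ 0.43274965 -0.15763604  0.021     ] [ -0.    0.3 -11.4]
[ 5.29776094e-01 -3.02173216e-01  5.35451374e-08]
t 10.12 pos [ 0.4326 -0.1579  0.0096] yaw 65.6 q6 -1.66 open 0.0161 grip 29.5 F [-0.1  0.8  3.2]
shift [-3.706 -2.283 -2.254] turn [-0.001  0.013  0.   ] shift if turned first [-3.702 -2.282 -2.261]
```

Emit:
drive_tool --steps '[{"translation": [0, 0, -0.3], "angular": [0, 0, 0], "gripper": 0}, {"translation": [0, 0, -0.8], "angular": [0, 0, 0], "gripper": 0}, {"translation": [0, 0, -0.8], "angular": [0, 0, 0], "gripper": 0}, {"translation": [-0.6, -0.35, -0.4], "angular": [0, 0, 0], "gripper": 0}, {"translation": [-0.9, -0.55, 0], "angular": [0, 0, 0], "gripper": 0}, {"translation": [-0.9, -0.55, 0], "angular": [0, 0, 0], "gripper": 0}, {"translation": [-0.8, -0.5, 0], "angular": [0, 0, 0], "gripper": 0}]'

```text
t: 11.0
tool_pos: [0.5168, -0.2824, 0.1011]
tool_rot: [-0.664, -3.07, -0.0]
contact_force: [-0.4, 0.4, -1.5]
opening: 0.0164
grip_force: 29.4
```

Emit:
drive_tool --steps '[{"translation": [-0.4, -0.25, 0.5], "angular": [0, 0, 0], "gripper": 0}, {"translation": [-0.1, -0.08, 0.4], "angular": [0, 0, 0], "gripper": 0}, {"translation": [0, 0, 0.2], "angular": [0, 0, 0], "gripper": 0}, {"translation": [0, 0, 0], "angular": [0, 0, 0], "gripper": 0}]'

```text
t: 11.5
tool_pos: [0.528, -0.3004, 0.0556]
tool_rot: [-0.663, -3.069, -0.002]
contact_force: [-0.4, 1.0, -0.7]
opening: 0.0162
grip_force: 29.4
```

```bash
python3 -c "
from h import *
go((.5298,-.3022,.0425))"
```

```text
t 11.5 pos [ 0.528  -0.3004  0.0556] yaw 65.6 q6 -1.79 open 0.0162 grip 29.4 F [-0.4  1.  -0.7]
shift [-0.061 -0.023  0.328] turn [ 0.005 -0.018  0.   ] shift if turned first [-0.06  -0.022  0.328]
```

Emit:
drive_tool --steps '[{"translation": [-0.05, -0.02, 0.1], "angular": [0, 0, 0], "gripper": 0}, {"translation": [0, 0, 0.13], "angular": [0, 0, 0], "gripper": 0}, {"translation": [0, 0, 0.06], "angular": [0, 0, 0], "gripper": 0}, {"translation": [0, 0, 0], "angular": [0, 0, 0], "gripper": 0}]'

```text
t: 12.0
tool_pos: [0.5304, -0.3031, 0.0448]
tool_rot: [-0.664, -3.07, -0.0]
contact_force: [0.2, 0.2, -1.1]
opening: 0.0161
grip_force: 29.4
```

```bash
python3 -c "
from h import *
go((.5298,-.3022,.0425))"
```

```text
t 12.0 pos [ 0.5304 -0.3031  0.0448] yaw 65.6 q6 -1.79 open 0.0161 grip 29.4 F [ 0.2  0.2 -1.1]
shift [0.022 0.014 0.058] turn [ 0.001 -0.003  0.   ] shift if turned first [0.022 0.014 0.058]
```

Emit:
drive_tool --steps '[{"translation": [0.02, 0.015, 0.03], "angular": [0, 0, 0], "gripper": 0}, {"translation": [0, 0, 0.025], "angular": [0, 0, 0], "gripper": 0}, {"translation": [0, 0, 0], "angular": [0, 0, 0], "gripper": 0}, {"translation": [0, 0, 0], "angular": [0, 0, 0], "gripper": 0}]'

```text
t: 12.5
tool_pos: [0.5301, -0.3024, 0.0429]
tool_rot: [0.664, 3.071, -0.0]
contact_force: [-0.4, 0.9, -1.2]
opening: 0.0164
grip_force: 29.4
```

Emit:
drive_tool --steps '[{"translation": [0, 0, 0.015], "angular": [0, 0, 0], "gripper": 0}, {"translation": [0, 0, 0.01], "angular": [0, 0, 0], "gripper": 0}, {"translation": [0, 0, 0], "angular": [0, 0, 0], "gripper": 0}]'

```text
t: 12.88
tool_pos: [0.5302, -0.3024, 0.0426]
tool_rot: [0.664, 3.071, -0.0]
contact_force: [-2.8, 1.3, 4.7]
opening: 0.0164
grip_force: 29.7
```

Emit:
drive_tool --steps '[{"translation": [0, 0, 0], "angular": [0, 0, 0], "gripper": 0.3}, {"translation": [0, 0, 0], "angular": [0, 0, 0], "gripper": 0.5}, {"translation": [0, 0, 0], "angular": [0, 0, 0], "gripper": 0.6}, {"translation": [0, 0, -0.3], "angular": [0, 0, 0], "gripper": 0.6}, {"translation": [0, 0, -0.8], "angular": [0, 0, 0], "gripper": 0.6}, {"translation": [0, 0, -0.9], "angular": [0, 0, 0], "gripper": 0.6}, {"translation": [0, 0, -0.2], "angular": [0, 0, 0], "gripper": 0.6}, {"translation": [0, 0, 0], "angular": [0, 0, 0], "gripper": 0.6}]'

```text
t: 13.88
tool_pos: [0.5303, -0.3025, 0.1305]
tool_rot: [0.664, 3.069, -0.001]
contact_force: [-0.3, 0.8, -0.5]
opening: 0.0512
grip_force: 0.0
```

Run:
```python
from h import *
im=ctrl.get_image('wrist'); o=ctrl.get_obs(); save(im,'w8'); np.savez('w8.npz',**im)
hsv=cv2.cvtColor(im['color'],cv2.COLOR_RGB2HSV); P=cloud(im)
k,d=K(im); g=cv2.projectPoints(np.array([[.5299,-.3019,.038]]),cv2.Rodrigues(im['R'])[0],im['t'],k,d)[0].reshape(-1,2); print(g)
s=tuple(int(x) for x in g[0])
b=blob(im,s,60,hsv[...,1]<90); q=np.float32(onplane(im,b[1],.038)[:,:2]*1000); print('disc',b[2],b[3],cv2.minEnclosingCircle(q))
b=blob(im,s,60,P[...,2]>.020); q=np.float32(onplane(im,b[1],.033)[:,:2]*1000); print('drum',b[2],b[3],cv2.minEnclosingCircle(q))
cv2.imwrite('pics/w8c.png',cv2.resize(im['color'][s[1]-75:s[1]+75,s[0]-100:s[0]+100,::-1],(600,450)))
go((.357,-.3,.16))
```

```text
[[322.64620136 197.49483986]]
disc [322.63445928 196.28777167] 3819 ((529.7041625976562, -301.7953186035156), 25.069927215576172)
drum [322.88886926 192.06130742] 5660 ((528.67578125, -300.4945373535156), 31.502595901489258)
t 13.93 pos [ 0.5296 -0.302   0.1291] yaw 65.6 q6 -1.79 open 0.0513 grip 0.0 F [ 1.  -0.3 -0.4]
shift [ 3.952 -1.737 -0.77 ] turn [ 0.002 -0.008  0.   ] shift if turned first [ 3.951 -1.737 -0.773]
```

View pics/w8c.png

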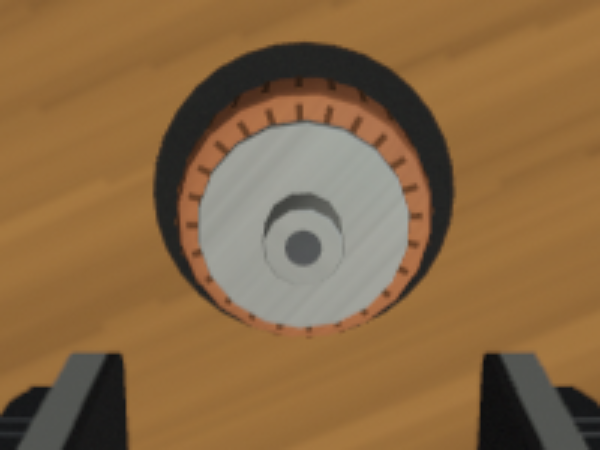

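Emit:
drive_tool --steps '[{"translation": [0.5, -0.2, -0.2], "angular": [0, 0, 0], "gripper": 0.6}, {"translation": [0.95, -0.4, -0.3], "angular": [0, 0, 0], "gripper": 0.6}, {"translation": [0.95, -0.45, -0.2], "angular": [0, 0, 0], "gripper": 0.7}, {"translation": [0.95, -0.45, -0.1], "angular": [0, 0, 0], "gripper": 0.8}, {"translation": [0.55, -0.22, 0], "angular": [0, 0, 0], "gripper": 0.8}, {"translation": [0, 0, 0], "angular": [0, 0, 0], "gripper": 0.8}, {"translation": [0, 0, 0], "angular": [0, 0, 0], "gripper": 0.8}]'

```text
t: 14.8
tool_pos: [0.3597, -0.3002, 0.1609]
tool_rot: [-0.664, -3.07, -0.002]
contact_force: [1.0, 0.1, 0.5]
opening: 0.0683
grip_force: 0.0
```

Run:
```python
from h import *
im=ctrl.get_image('wrist'); o=ctrl.get_obs(); save(im,'w9'); np.savez('w9.npz',**im)
hsv=cv2.cvtColor(im['color'],cv2.COLOR_RGB2HSV); P=cloud(im)
k,d=K(im); g=cv2.projectPoints(np.array([[.356,-.2995,.05]]),cv2.Rodrigues(im['R'])[0],im['t'],k,d)[0].reshape(-1,2); print(g)
s=tuple(int(x) for x in g[0])
b=blob(im,s,55,P[...,2]>.045); q=np.float32(onplane(im,b[1],.05)[:,:2]*1000); print('cap',b[2],b[3],cv2.minEnclosingCircle(q),np.median(P[b[0]][:,2]))
b=blob(im,s,55,(hsv[...,1]<70)&(hsv[...,2]>110)); q=np.float32(onplane(im,b[1],.05)[:,:2]*1000); print('cap',b[2],b[3],cv2.minEnclosingCircle(q))
c=cv2.minEnclosingCircle(q)[0]
go((c[0]/1000,c[1]/1000,.014))
```

```text
[[320.79140742 187.30467092]]
cap [317.53534112 189.50829748] 1627 ((356.72137451171875, -302.7044372558594), 17.60274314880371) 0.05035249443011924
cap [317.54781879 190.68540268] 1192 ((357.49908447265625, -302.91522216796875), 15.233709335327148)
t 14.85 pos [ 0.36   -0.3003  0.1612] yaw 65.6 q6 -2.0 open 0.0685 grip 0.0 F [ 0.6  0.9 -0.6]
shift [ 0.026 -0.087  3.679] turn [ 0.005 -0.007  0.   ] shift if turned first [ 0.03  -0.085  3.68 ]
```

Emit:
drive_tool --steps '[{"translation": [0.03, -0.08, 0.5], "angular": [0, 0, 0], "gripper": 0.8}, {"translation": [0, 0, 0.8], "angular": [0, 0, 0], "gripper": 0.8}, {"translation": [0, 0, 0.9], "angular": [0, 0, 0], "gripper": 0.8}, {"translation": [0, 0, 0.8], "angular": [0, 0, 0], "gripper": 0.8}, {"translation": [0, 0, 0.45], "angular": [0, 0, 0], "gripper": 0.8}, {"translation": [0, 0, 0.2], "angular": [0, 0, 0], "gripper": 0.7}, {"translation": [0, 0, 0], "angular": [0, 0, 0], "gripper": 0.5}, {"translation": [0, 0, 0], "angular": [0, 0, 0], "gripper": 0.3}]' --force 25

```text
t: 15.85
tool_pos: [0.358, -0.3037, 0.0169]
tool_rot: [0.663, 3.069, -0.002]
contact_force: [1.2, -0.1, -0.2]
opening: 0.0342
grip_force: 24.9
```

Emit:
drive_tool --steps '[{"translation": [0, 0, 0], "angular": [0, 0, 0], "gripper": 0.2}, {"translation": [0, 0, 0], "angular": [0, 0, 0], "gripper": 0.2}, {"translation": [0, 0, 0], "angular": [0, 0, 0], "gripper": 0.2}]'

```text
t: 16.23
tool_pos: [0.3575, -0.3034, 0.0166]
tool_rot: [0.664, 3.07, -0.001]
contact_force: [-0.9, 0.7, 1.8]
opening: 0.0341
grip_force: 25.2
```

Run:
```python
from h import *
im=ctrl.get_image('wrist'); o=ctrl.get_obs(); save(im,'w10'); np.savez('w10.npz',**im)
hsv=cv2.cvtColor(im['color'],cv2.COLOR_RGB2HSV); P=cloud(im)
k,d=K(im); g=cv2.projectPoints(np.array([[.357,-.3028,.05]]),cv2.Rodrigues(im['R'])[0],im['t'],k,d)[0].reshape(-1,2); print(g)
s=tuple(int(x) for x in g[0])
b=blob(im,s,60,(hsv[...,1]<70)&(hsv[...,2]>110)); q=np.float32(onplane(im,b[1],.05)[:,:2]*1000); c=cv2.minEnclosingCircle(q); print('cap',b[2],b[3],c)
print(intool([c[0][0]/1000,c[0][1]/1000,.05])); p=onplane(im,b[2],.05)[0]; print(p,intool(p))
go((.547,.31,.12),-18.8)
```

```text
[[322.46079456 291.70175085]]
cap [322.56443618 290.9361834 ] 4842 ((357.2357482910156, -302.98779296875), 15.317601203918457)
[  0.3   0.2 -33.5]
[ 0.35673613 -0.30264016  0.05      ] [  0.9   0.3 -33.5]
t 16.27 pos [ 0.3575 -0.3033  0.0165] yaw 65.6 q6 -2.01 open 0.0345 grip 25.2 F [-0.2 -0.3  3.1]
shift [ 2.017 15.921 -2.595] turn [3.000e-03 8.000e-03 1.055e+01] shift if turned first [16.043 -0.456 -2.587]
```

Emit:
drive_tool --steps '[{"translation": [0, 0, -0.3], "angular": [0, 0, 0], "gripper": 0.2}, {"translation": [0, 0, -0.9], "angular": [0, 0, 0], "gripper": 0.2}, {"translation": [0, 0, -0.9], "angular": [0, 0, 0], "gripper": 0.2}, {"translation": [0.1, 0.5, -0.5], "angular": [0, 0, 0], "gripper": 0.2}, {"translation": [0.15, 1, 0], "angular": [0, 0, 0], "gripper": 0.2}, {"translation": [0.15, 1, 0], "angular": [0, 0, 0], "gripper": 0.2}, {"translation": [0.15, 1, 0], "angular": [0, 0, 0], "gripper": 0.2}, {"translation": [0.15, 1, 0], "angular": [0, 0, 0], "gripper": 0.2}]'

```text
t: 17.27
tool_pos: [0.4061, -0.1263, 0.1205]
tool_rot: [0.664, 3.07, -0.0]
contact_force: [0.4, 0.6, 0.1]
opening: 0.034
grip_force: 25.1
```

Emit:
drive_tool --steps '[{"translation": [0.12, 1, 0], "angular": [0, 0, 0], "gripper": 0.2}, {"translation": [0.12, 1, 0], "angular": [0, 0, 0], "gripper": 0.2}, {"translation": [0.12, 1, 0], "angular": [0, 0, 0], "gripper": 0.2}, {"translation": [0.12, 1, 0], "angular": [0, 0, 0], "gripper": 0.2}, {"translation": [0.12, 1, 0], "angular": [0, 0, 0], "gripper": 0.2}, {"translation": [0.12, 1, 0], "angular": [0, 0, 0.5], "gripper": 0.2}, {"translation": [0, 0.4, 0], "angular": [0, 0, 1], "gripper": 0.2}, {"translation": [0, 0, 0], "angular": [0, 0, 1], "gripper": 0.2}]'

```text
t: 18.27
tool_pos: [0.4867, 0.1182, 0.1204]
tool_rot: [1.19, 2.907, 0.0]
contact_force: [-0.2, 0.5, -0.8]
opening: 0.0339
grip_force: 25.2
```

Emit:
drive_tool --steps '[{"translation": [0, 0, 0], "angular": [0, 0, 1], "gripper": 0.2}, {"translation": [0, 0, 0], "angular": [0, 0, 1], "gripper": 0.2}, {"translation": [0, 0, 0], "angular": [0, 0, 1], "gripper": 0.2}, {"translation": [0, 0, 0], "angular": [0, 0, 1], "gripper": 0.2}, {"translation": [0, 0, 0], "angular": [0, 0, 1], "gripper": 0.2}, {"translation": [0, 0, 0], "angular": [0, 0, 1], "gripper": 0.2}, {"translation": [0, 0, 0], "angular": [0, 0, 1], "gripper": 0.2}, {"translation": [0, 0, 0], "angular": [0, 0, 1], "gripper": 0.2}]'

```text
t: 19.27
tool_pos: [0.4864, 0.117, 0.1204]
tool_rot: [2.552, 1.832, 0.0]
contact_force: [0.3, -0.1, -0.7]
opening: 0.0345
grip_force: 25.1
```

```bash
python3 -c "
from h import *
go((.518,.225,.12),-18.8)"
```

```text
t 19.27 pos [0.4864 0.117  0.1204] yaw -18.7 q6 0.41 open 0.0345 grip 25.1 F [ 0.3 -0.1 -0.7]
shift [ 2.811 -0.115  0.01 ] turn [ 0.001 -0.     0.017] shift if turned first [ 2.81  -0.122  0.01 ]
```

Emit:
drive_tool --steps '[{"translation": [0.6, -0.05, 0], "angular": [0, 0, 0], "gripper": 0.2}, {"translation": [0.95, -0.07, 0], "angular": [0, 0, 0], "gripper": 0.2}, {"translation": [0.8, 0, 0], "angular": [0, 0, 0], "gripper": 0.2}, {"translation": [0.4, 0, 0], "angular": [0, 0, 0], "gripper": 0.2}, {"translation": [0, 0, 0], "angular": [0, 0, 0], "gripper": 0.2}, {"translation": [0, 0, 0], "angular": [0, 0, 0], "gripper": 0.2}]'

```text
t: 20.02
tool_pos: [0.5163, 0.2221, 0.1198]
tool_rot: [2.548, 1.837, -0.001]
contact_force: [-0.2, -0.1, -1.1]
opening: 0.0343
grip_force: 25.1
```

Run:
```python
from h import *
im=ctrl.get_image('wrist'); o=ctrl.get_obs(); save(im,'w11'); np.savez('w11.npz',**im)
k,d=K(im); g=cv2.projectPoints(np.array([[.547,.311,.003]]),cv2.Rodrigues(im['R'])[0],im['t'],k,d)[0].reshape(-1,2); print(g)
go((.547,.311,.12),-18.8)
```

```text
[[322.89890515  62.13643691]]
t 20.07 pos [0.5164 0.222  0.1198] yaw -18.4 q6 0.6 open 0.0344 grip 25.1 F [-1.4  0.5 -0.3]
shift [ 2.352  0.023 -0.007] turn [-0.002  0.004  0.045] shift if turned first [ 2.353  0.008 -0.005]
```

View pics/w11.png

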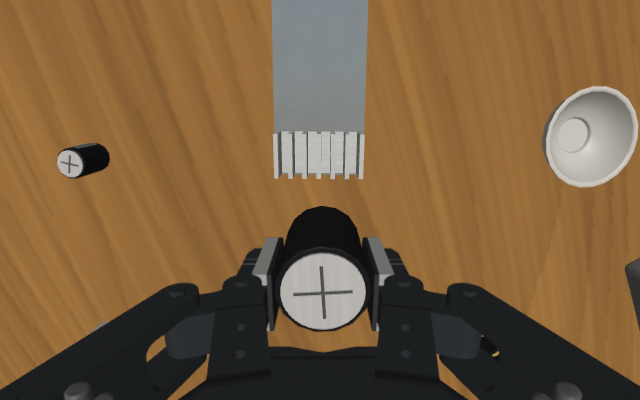

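Run:
```python
from h import *
im=dict(np.load('w11.npz')); hsv=cv2.cvtColor(im['color'],cv2.COLOR_RGB2HSV)
g=hsv[...,1]<90; L=[];Rr=[]
for v in range(5,120,5):
    c=np.where(g[v,240:400])[0]+240; L.append((c.min()-.5,v)); Rr.append((c.max()+.5,v))
l=onplane(im,L,.003)[:,:2]*1000; r=onplane(im,Rr,.003)[:,:2]*1000
def line(p): 
    f=cv2.fitLine(np.float32(p),cv2.DIST_HUBER,0,.01,.01).ravel(); s=np.sign(f[1]); return f[2:],f[:2]*s
pl,dl=line(l); pr,dr=line(r); dd=dl+dr; dd/=np.linalg.norm(dd); nx=np.array([dd[1],-dd[0]])
print('ang',np.degrees(np.arctan2(-dl[0],dl[1])),np.degrees(np.arctan2(-dr[0],dr[1])),'width',(pl-pr)@nx)
gray=cv2.GaussianBlur(cv2.cvtColor(im['color'],cv2.COLOR_RGB2GRAY),(3,3),0).astype(int)
rows=[]
for u in (285,290,299,304,313,325,333,340,347,354):
    col=gray[115:150,u]; rows.append((u,115+np.argmax(np.diff(col))+.5))
print(rows)
e=onplane(im,rows,.032)[:,:2]*1000
s=np.median(e@dd); c0=.5*(pl+pr)@nx; cen=dd*(s+45)+nx*c0; print('edge along',np.round(e@dd,1),'cen',cen,'dir',dd)
# near edge of the sink top
P=cloud(im); k=(P[...,2]>.025); k[:100]=0;k[200:]=0;k[:,:270]=0;k[:,370:]=0
q=P[k][:,:2]*1000; print('sink top depth: along',np.percentile(q@dd,[1,50,99]),'across',np.percentile(q@nx,[1,50,99]),c0)
```

```text
ang -18.865484 -18.767889 width -66.43626
[(285, np.float64(130.5)), (290, np.float64(133.5)), (299, np.float64(130.5)), (304, np.float64(133.5)), (313, np.float64(130.5)), (325, np.float64(131.5)), (333, np.float64(133.5)), (340, np.float64(131.5)), (347, np.float64(133.5)), (354, np.float64(131.5))]
edge along [425.  423.1 425.  423.1 425.1 424.5 423.2 424.6 423.3 424.7] cen [544.06554403 310.6485319 ] dir [0.32254142 0.9465554 ]
sink top depth: along [393.36732851 408.94642729 443.034442  ] across [385.01857683 414.66714613 444.66004945] 414.79114
```

Run:
```python
from h import *
go((.5438,.3106,.06),-18.8)
```

```text
t 20.07 pos [0.5164 0.222  0.1198] yaw -18.4 q6 0.6 open 0.0344 grip 25.1 F [-1.4  0.5 -0.3]
shift [ 2.319 -0.049  1.493] turn [-0.002  0.004  0.045] shift if turned first [ 2.317 -0.064  1.495]
```

Emit:
drive_tool --steps '[{"translation": [0.5, -0.02, 0], "angular": [0, 0, 0.04], "gripper": 0.2}, {"translation": [0.9, -0.02, 0], "angular": [0, 0, 0], "gripper": 0.2}, {"translation": [0.7, -0.02, 0.2], "angular": [0, 0, 0], "gripper": 0.2}, {"translation": [0.22, 0, 0.5], "angular": [0, 0, 0], "gripper": 0.2}, {"translation": [0, 0, 0.5], "angular": [0, 0, 0], "gripper": 0.2}, {"translation": [0, 0, 0.3], "angular": [0, 0, 0], "gripper": 0.2}, {"translation": [0, 0, 0], "angular": [0, 0, 0], "gripper": 0.2}, {"translation": [0, 0, 0], "angular": [0, 0, 0], "gripper": 0.2}]'

```text
t: 21.08
tool_pos: [0.5445, 0.3113, 0.0605]
tool_rot: [2.554, 1.83, 0.001]
contact_force: [0.3, -0.2, -0.8]
opening: 0.0347
grip_force: 25.1
```

Run:
```python
from h import *
go((.5438,.3106,.0195),-18.8)
```

```text
t 21.07 pos [0.5445 0.3113 0.0605] yaw -18.8 q6 0.73 open 0.0347 grip 25.1 F [ 0.3 -0.2 -0.8]
shift [-0.022 -0.011  1.024] turn [ 0.005 -0.004  0.006] shift if turned first [-0.022 -0.01   1.024]
```

Run:
```python
from h import *
im=ctrl.get_image('wrist'); save(im,'w12'); np.savez('w12.npz',**im)
dd=np.array([.3225,.9466]); nx=np.array([dd[1],-dd[0]])
P=cloud(im)*1000; A=P[...,:2]@dd; B=P[...,:2]@nx
k=(P[...,2]>28)&(P[...,2]<36)&(A>495)&(A<570)&(abs(B-415)<36)
print(k.sum(),np.percentile(A[k],[.5,2,50,98,99.5]),np.percentile(B[k],[1,50,99]))
v,u=np.where(k); print('px rows',v.min(),v.max(),'cols',u.min(),u.max())
gray=cv2.cvtColor(im['color'],cv2.COLOR_RGB2GRAY)
# fin top near-edge: last bright row per column
pts=[(c,v[u==c].max()+.5) for c in np.unique(u) if (u==c).sum()>5]
e=onplane(im,pts,.032)[:,:2]*1000@dd; print(np.percentile(e,[5,25,50,75,95]))
o=ctrl.get_obs(); print('tcp along/across',o['tool_pos'][:2]@dd*1000,o['tool_pos'][:2]@nx*1000)
```

```text
3062 [513.31952125 513.77154121 528.29950718 542.3432173  542.79069982] [384.94503776 414.5136325  444.6563834 ]
px rows 89 151 cols 258 384
[512.98342751 512.98879263 513.00471594 513.06633499 527.16445918]
tcp along/across 470.55262596682815 415.1765251971476
```

View pics/w12.png

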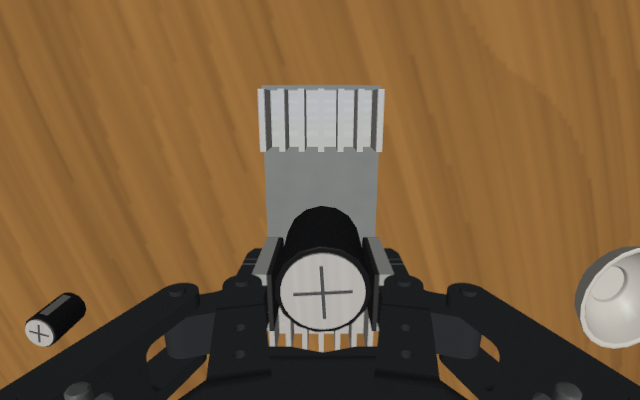

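Emit:
drive_tool --steps '[{"translation": [-0.058, -0.02, 0.2], "angular": [0, 0, 0], "gripper": 0.2}, {"translation": [0, 0, 0.4], "angular": [0, 0, 0], "gripper": 0.2}, {"translation": [0, 0, 0.25], "angular": [0, 0, 0], "gripper": 0.2}, {"translation": [0, 0, 0.1], "angular": [0, 0, 0], "gripper": 0.2}, {"translation": [0, 0, 0.05], "angular": [0, 0, 0], "gripper": 0.2}, {"translation": [0, 0, 0], "angular": [0, 0, 0], "gripper": 0.2}, {"translation": [0, 0, 0], "angular": [0, 0, 0], "gripper": 0.2}]'

```text
t: 22.0
tool_pos: [0.543, 0.3099, 0.0204]
tool_rot: [2.553, 1.831, 0.002]
contact_force: [-0.5, -0.0, -0.6]
opening: 0.0343
grip_force: 25.3
```

Emit:
drive_tool --steps '[{"translation": [0, 0, 0.02], "angular": [0, 0, 0], "gripper": 0.2}, {"translation": [0, 0, 0.01], "angular": [0, 0, 0], "gripper": 0.2}, {"translation": [0, 0, 0], "angular": [0, 0, 0], "gripper": 0.2}]'

```text
t: 22.38
tool_pos: [0.543, 0.3099, 0.0196]
tool_rot: [2.553, 1.831, 0.001]
contact_force: [-2.1, -0.3, 5.7]
opening: 0.0343
grip_force: 25.6
```

Contact made; release and retreat upward.

Emit:
drive_tool --steps '[{"translation": [0, 0, 0], "angular": [0, 0, 0], "gripper": 0.5}, {"translation": [0, 0, 0], "angular": [0, 0, 0], "gripper": 0.65}, {"translation": [0, 0, 0], "angular": [0, 0, 0], "gripper": 0.65}, {"translation": [0, 0, -0.3], "angular": [0, 0, 0], "gripper": 0.65}, {"translation": [0, 0, -0.9], "angular": [0, 0, 0], "gripper": 0.65}, {"translation": [0, 0, -0.9], "angular": [0, 0, 0], "gripper": 0.65}, {"translation": [0, 0, -0.9], "angular": [0, 0, 0], "gripper": 0.65}, {"translation": [0, 0, 0], "angular": [0, 0, 0], "gripper": 0.65}]'

```text
t: 23.38
tool_pos: [0.5452, 0.3109, 0.1442]
tool_rot: [2.551, 1.83, 0.014]
contact_force: [0.9, 0.5, -0.3]
opening: 0.0551
grip_force: 0.0
```

Run:
```python
from h import *
im=ctrl.get_image('wrist'); save(im,'w13'); np.savez('w13.npz',**im)
hsv=cv2.cvtColor(im['color'],cv2.COLOR_RGB2HSV)
dd=np.array([.3225,.9466]); nx=np.array([dd[1],-dd[0]])
P=cloud(im)*1000; A=P[...,:2]@dd; B=P[...,:2]@nx
k=(P[...,2]>47)&(P[...,2]<60)&(A>430)&(A<510)&(abs(B-415)<30)
print('cap',k.sum(),np.mean(A[k]),np.mean(B[k]),np.percentile(A[k],[2,98]),np.median(P[...,2][k]))
for a in ((495,570),(370,445)):
    k=(P[...,2]>28)&(P[...,2]<36)&(A>a[0])&(A<a[1])&(abs(B-415)<36)
    print('sink',k.sum(),np.percentile(A[k],[.5,2,50,98,99.5]),np.percentile(B[k],[1,50,99]))
go((.43,-.005,.12))
```

```text
cap 1881 471.10105005663223 414.79567685167916 [455.13092589 486.4059945 ] 53.31281489376405
sink 1381 [513.32987246 513.44711742 527.66019027 542.21161049 542.86740917] [384.93286377 414.79430166 444.6632996 ]
sink 1008 [393.34239198 394.28524597 409.35661637 423.2989267  423.43367715] [384.93546165 414.74343492 444.69567493]
t 23.43 pos [0.5438 0.3103 0.1414] yaw -18.7 q6 0.73 open 0.0557 grip 0.0 F [ 0.4  0.2 -0.4]
shift [-8.38  -0.168  0.509] turn [ 0.025 -0.022  0.   ] shift if turned first [-8.378 -0.166  0.536]
```

Run:
```python
from h import *
im=ctrl.get_image('wrist'); np.savez('w14.npz',**im); top=ctrl.get_image('top'); save(top,'top2'); np.savez('top2.npz',**top)
dd=np.array([.3225,.9466]); nx=np.array([dd[1],-dd[0]])
hsv=cv2.cvtColor(im['color'],cv2.COLOR_RGB2HSV); P=cloud(im)*1000
k,d=K(im); g=cv2.projectPoints(np.array([[.544,.3105,.053]]),cv2.Rodrigues(im['R'])[0],im['t'],k,d)[0].reshape(-1,2); print(g)
b=blob(im,tuple(int(x) for x in g[0]),50,(P[...,2]>47)&(hsv[...,2]>100)); q=np.float32(onplane(im,b[1],.053)[:,:2]*1000); c=np.array(cv2.minEnclosingCircle(q)[0]); print('wrist',b[2],b[3],c,c@dd,c@nx,cv2.minEnclosingCircle(q)[1])
A=P[...,:2]@dd; B=P[...,:2]@nx
for a in ((495,570),(370,445)):
    m=(P[...,2]>28)&(P[...,2]<36)&(A>a[0])&(A<a[1])&(abs(B-415)<36)
    v,u=np.where(m); e=onplane(im,np.c_[u,v],.032)[:,:2]*1000@dd
    print('sink',np.percentile(e,[.5,2,50,98,99.5]),'z',np.median(P[...,2][m]))
# top
P=cloud(top)*1000; A=P[...,:2]@dd; B=P[...,:2]@nx
m=(P[...,2]>45)&(P[...,2]<60)&(abs(A-468)<30)&(abs(B-414)<30); v,u=np.where(m); print('top cap n',m.sum())
if m.sum(): e=onplane(top,np.c_[u,v],.053)[:,:2]*1000; print(np.mean(e@dd),np.mean(e@nx))
```

```text
[[321.01261761 201.39744757]]
wrist [320.73148148 200.44586895] 1404 [543.93200684 310.97677612] 469.78868848266603 414.59602737121577 15.169981002807617
sink [513.64492024 513.7400708  528.46839257 542.81366001 542.8914394 ] z 32.45629074432132
sink [393.19023232 394.07345235 410.07574714 423.86821385 424.71432421] z 32.45769632535467
top cap n 116
463.66249177182834 419.077408376941
```

Emit:
drive_tool --steps '[{"translation": [-0.5, 0, 0], "angular": [0, 0, 0], "gripper": 0.65}, {"translation": [-1, 0, 0], "angular": [0, 0, 0], "gripper": 0.65}, {"translation": [-1, 0, 0], "angular": [0, 0, 0], "gripper": 0.65}, {"translation": [-1, -0.05, 0.1], "angular": [0, 0, 0], "gripper": 0.65}, {"translation": [-1, -0.05, 0.1], "angular": [0, 0, 0], "gripper": 0.65}, {"translation": [-1, -0.05, 0.1], "angular": [0, 0, 0], "gripper": 0.65}, {"translation": [-1, 0, 0.1], "angular": [0, 0, 0], "gripper": 0.65}, {"translation": [-1, 0, 0.1], "angular": [0, 0, 0], "gripper": 0.65}]'

```text
t: 24.52
tool_pos: [0.4385, 0.0259, 0.1171]
tool_rot: [-2.552, -1.83, 0.003]
contact_force: [0.6, -0.4, 0.1]
opening: 0.0555
grip_force: 0.0
```

Emit:
drive_tool --steps '[{"translation": [-0.6, 0, 0], "angular": [0, 0, 0], "gripper": 0.65}, {"translation": [-0.28, 0, 0], "angular": [0, 0, -0.68], "gripper": 0.65}, {"translation": [0, 0, 0], "angular": [0, 0, 0], "gripper": 0.65}, {"translation": [0, 0, 0], "angular": [0, 0, 0], "gripper": 0.65}, {"translation": [0, 0, 0], "angular": [0, 0, 0], "gripper": 0.65}]'

```text
t: 25.15
tool_pos: [0.4291, -0.0055, 0.1184]
tool_rot: [-2.463, -1.95, 0.001]
contact_force: [0.4, -0.0, 0.7]
opening: 0.0554
grip_force: 0.0
```

Run:
```python
from h import *
im=ctrl.get_image('wrist'); save(im,'w15'); np.savez('w15.npz',**im)
hsv=cv2.cvtColor(im['color'],cv2.COLOR_RGB2HSV); P=cloud(im)*1000
k,d=K(im); g=cv2.projectPoints(np.array([[.428,-.005,.011]]),cv2.Rodrigues(im['R'])[0],im['t'],k,d)[0].reshape(-1,2); print(g)
s=tuple(int(x) for x in g[0])
b=blob(im,s,40,(hsv[...,1]<100)|(hsv[...,2]<60))
print('px',b[2],b[3],cv2.minAreaRect(b[1]))
q=np.float32(onplane(im,b[1],.011)[:,:2]*1000); print('at z11',cv2.minAreaRect(q))
m=(P[...,2]>8)&(P[...,2]<14)&b[0]; q2=np.float32(P[m][:,:2]); print('depth',m.sum(),cv2.minAreaRect(q2),np.median(P[m][:,2]))
print([o for o in [ctrl.get_obs()['opening']]])
cv2.imwrite('pics/w15c.png',cv2.resize(im['color'][s[1]-45:s[1]+45,s[0]-60:s[0]+60,::-1],(480,360)))
go((.428,-.005,.02),-13.3)
```

```text
[[319.8404068  194.06379768]]
px [319.91055206 193.33962264] 1431 ((319.5, 193.5), (39.0, 37.0), 90.0)
at z11 ((427.840576171875, -4.843729019165039), (29.97157859802246, 27.35163688659668), 77.40382385253906)
depth 1276 ((427.7861633300781, -5.208765029907227), (27.900564193725586, 27.424785614013672), 77.16802215576172) 11.546929653711068
[0.055189821234391145]
t 25.2 pos [ 0.4293 -0.0054  0.1185] yaw -13.3 q6 0.05 open 0.0552 grip 0.0 F [-0.2  0.5  0.1]
shift [ 0.003 -0.033  2.463] turn [-0.002 -0.     0.005] shift if turned first [ 0.003 -0.034  2.463]
```

View pics/w15c.png

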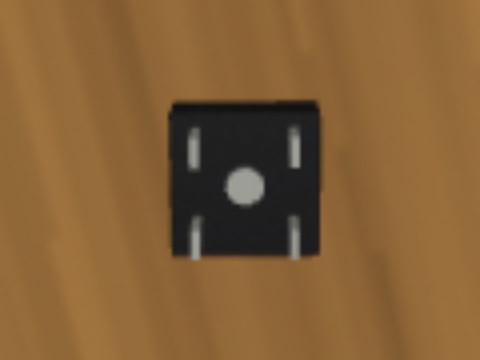

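Emit:
drive_tool --steps '[{"translation": [0, -0.033, 0.5], "angular": [0, 0, 0], "gripper": 0.65}, {"translation": [0, 0, 0.8], "angular": [0, 0, 0], "gripper": 0.65}, {"translation": [0, 0, 0.8], "angular": [0, 0, 0], "gripper": 0.65}, {"translation": [0, 0, 0.5], "angular": [0, 0, 0], "gripper": 0.6}, {"translation": [0, 0, 0.2], "angular": [0, 0, 0], "gripper": 0.5}, {"translation": [0, 0, 0.07], "angular": [0, 0, 0], "gripper": 0.4}, {"translation": [0, 0, 0], "angular": [0, 0, 0], "gripper": 0.4}, {"translation": [0, 0, 0], "angular": [0, 0, 0], "gripper": 0.3}]' --force 20

```text
t: 26.2
tool_pos: [0.429, -0.0057, 0.005]
tool_rot: [2.462, 1.949, 0.002]
contact_force: [1.0, -0.4, -0.6]
opening: 0.0271
grip_force: 20.2
```

Emit:
drive_tool --steps '[{"translation": [0, 0, 0], "angular": [0, 0, 0], "gripper": 0.1}, {"translation": [0, 0, 0], "angular": [0, 0, 0], "gripper": 0.1}, {"translation": [0, 0, 0], "angular": [0, 0, 0], "gripper": 0.1}]'

```text
t: 26.58
tool_pos: [0.429, -0.0057, 0.0049]
tool_rot: [2.462, 1.949, 0.002]
contact_force: [-0.4, 0.5, 6.3]
opening: 0.0272
grip_force: 20.8
```

Run:
```python
from h import *
im=ctrl.get_image('wrist'); np.savez('w16.npz',**im)
hsv=cv2.cvtColor(im['color'],cv2.COLOR_RGB2HSV)
k,d=K(im); g=cv2.projectPoints(np.array([[.4278,-.0052,.011]]),cv2.Rodrigues(im['R'])[0],im['t'],k,d)[0].reshape(-1,2); print(g)
b=blob(im,tuple(int(x) for x in g[0]),9,(hsv[...,1]<70)&(hsv[...,2]>110)); p=onplane(im,b[2],.011)[0]; print('dot',b[2],b[3],p,intool(p))
go((.4278,-.0052,.1))
```

```text
[[317.70533151 261.17193232]]
dot [320.30645161 262.35483871] 124 [ 0.42875832 -0.00599939  0.011     ] [-0.3 -0.2 -6.1]
t 26.62 pos [ 0.429  -0.0057  0.0049] yaw -13.3 q6 0.04 open 0.0274 grip 20.8 F [-0.5  0.6  5.5]
shift [ 0.006 -0.028 -2.377] turn [ 0.014 -0.001  0.   ] shift if turned first [ 0.005 -0.032 -2.377]
```

Emit:
drive_tool --steps '[{"translation": [0, 0, -0.3], "angular": [0, 0, 0], "gripper": 0.1}, {"translation": [0, 0, -0.8], "angular": [0, 0, 0], "gripper": 0.1}, {"translation": [0, 0, -0.8], "angular": [0, 0, 0], "gripper": 0.1}, {"translation": [0, 0, -0.5], "angular": [0, 0, -0.9], "gripper": 0.1}, {"translation": [0, 0, 0], "angular": [0, 0, -1], "gripper": 0.1}, {"translation": [0, 0, 0], "angular": [0, 0, -1], "gripper": 0.1}, {"translation": [0, 0, 0], "angular": [0, 0, -0.88], "gripper": 0.1}, {"translation": [0, 0, 0], "angular": [0, 0, 0], "gripper": 0.1}]'

```text
t: 27.62
tool_pos: [0.4277, -0.0055, 0.1]
tool_rot: [-1.871, -2.523, 0.0]
contact_force: [0.8, 0.1, 0.1]
opening: 0.0274
grip_force: 20.2
```

```bash
python3 -c "
from h import *
go((.643,-.074,.1),16.9)"
```

```text
t 27.62 pos [ 0.4277 -0.0055  0.1   ] yaw 16.9 q6 -0.48 open 0.0274 grip 20.2 F [0.8 0.1 0.1]
shift [-3.201e+00  4.653e+00 -1.000e-03] turn [-0.002 -0.    -0.002] shift if turned first [-3.203  4.652  0.   ]
```

Emit:
drive_tool --steps '[{"translation": [-0.35, 0.5, 0], "angular": [0, 0, 0], "gripper": 0.1}, {"translation": [-0.65, 0.95, 0], "angular": [0, 0, 0], "gripper": 0.1}, {"translation": [-0.65, 0.95, 0], "angular": [0, 0, 0], "gripper": 0.1}, {"translation": [-0.65, 0.95, 0], "angular": [0, 0, 0], "gripper": 0.1}, {"translation": [-0.6, 0.85, 0], "angular": [0, 0, 0], "gripper": 0.1}, {"translation": [-0.3, 0.45, 0], "angular": [0, 0, 0], "gripper": 0.1}, {"translation": [0, 0, 0], "angular": [0, 0, 0], "gripper": 0.1}, {"translation": [0, 0, 0], "angular": [0, 0, 0], "gripper": 0.1}]'

```text
t: 28.62
tool_pos: [0.6423, -0.0734, 0.0995]
tool_rot: [-1.87, -2.523, 0.001]
contact_force: [-0.4, 0.0, 0.2]
opening: 0.0271
grip_force: 20.2
```

Emit:
drive_tool --steps '[{"translation": [0, 0, 0], "angular": [0, 0, 0], "gripper": 0.1}, {"translation": [0, 0, 0], "angular": [0, 0, 0], "gripper": 0.1}]'

```text
t: 28.88
tool_pos: [0.6427, -0.0734, 0.1]
tool_rot: [-1.869, -2.525, 0.0]
contact_force: [-0.3, 0.2, 0.4]
opening: 0.0271
grip_force: 20.2
```

Run:
```python
from h import *
im=ctrl.get_image('wrist'); save(im,'w17'); np.savez('w17.npz',**im)
hsv=cv2.cvtColor(im['color'],cv2.COLOR_RGB2HSV); P=cloud(im)*1000
k,d=K(im); g=cv2.projectPoints(np.array([[.62,.003,.02]]),cv2.Rodrigues(im['R'])[0],im['t'],k,d)[0].reshape(-1,2); print(g)
s=tuple(int(x) for x in g[0])
b=blob(im,s,110,(P[...,2]>14)&(P[...,2]<30)); print('px',b[2],b[3],cv2.boundingRect(b[1]),np.median(P[b[0]][:,2]))
q=np.float32(onplane(im,b[1],.02)[:,:2]*1000); print('z20',cv2.minAreaRect(q))
q2=np.float32(P[b[0]][:,:2]); print('depth',cv2.minAreaRect(q2))
m=b[0]&(hsv[...,1]>100)&(hsv[...,2]>90)
n,l,st,c=cv2.connectedComponentsWithStats(m.astype(np.uint8)); i=[j for j in range(1,n) if st[j,4]>15]
w=onplane(im,c[i],.02)[:,:2]*1000; print(len(i),st[i,4],'brass mean',w.mean(0)); f=cv2.fitLine(np.float32(w),cv2.DIST_L2,0,.01,.01).ravel(); print('axis deg',np.degrees(np.arctan2(f[1],f[0])))
go(None)
```

```text
[[322.26272234  79.12964586]]
px [321.98064516   3.53225806] 310 (303, 0, 39, 9) 20.026894868082554
z20 ((607.3277587890625, 44.021385192871094), (22.36981773376465, 4.464864730834961), 16.97154426574707)
depth ((607.2275390625, 44.641082763671875), (22.51694679260254, 3.432077407836914), 17.211685180664062)Traceback (most recent call last):
  File "<stdin>", line 11, in <module>
  File "h.py", line 10, in onplane
    o,d=ray(im,uv); s=(z-o[2])/d[:,2]; return o+s[:,None]*d
        ~~~^^^^^^^
  File "h.py", line 6, in ray
    k,d=K(im); n=cv2.undistortPoints(np.float32(uv).reshape(-1,1,2),k,d).reshape(-1,2)
                 ~~~~~~~~~~~~~~~~~~~^^^^^^^^^^^^^^^^^^^^^^^^^^^^^^^^^^^^
cv2.error: OpenCV(4.12.0) /io/opencv/modules/calib3d/src/undistort.dispatch.cpp:347: error: (-215:Assertion failed) CV_IS_MAT(_src) && CV_IS_MAT(_dst) && (_src->rows == 1 || _src->cols == 1) && (_dst->rows == 1 || _dst->cols == 1) && _src->cols + _src->rows - 1 == _dst->rows + _dst->cols - 1 && (CV_MAT_TYPE(_src->type) == CV_32FC2 || CV_MAT_TYPE(_src->type) == CV_64FC2) && (CV_MAT_TYPE(_dst->type) == CV_32FC2 || CV_MAT_TYPE(_dst->type) == CV_64FC2) in function 'cvUndistortPointsInternal'
```

Run:
```python
from h import *
im=dict(np.load('w17.npz')); hsv=cv2.cvtColor(im['color'],cv2.COLOR_RGB2HSV); P=cloud(im)*1000
for v in range(0,175,12): print(v,[(int(P[v,c,2]),tuple(map(int,hsv[v,c]))) for c in (290,312,322,332,355)])
m=((P[...,2]>6)&(P[...,2]<40)).astype(np.uint8); m[190:]=0
n,l,st,c=cv2.connectedComponentsWithStats(m); print(st[st[:,4]>100])
```

```text
0 [(1, (16, 157, 149)), (22, (16, 64, 92)), (19, (17, 56, 91)), (20, (15, 7, 78)), (0, (16, 153, 157))]
12 [(1, (16, 155, 153)), (14, (23, 146, 187)), (12, (0, 4, 72)), (13, (23, 148, 195)), (1, (16, 153, 158))]
24 [(0, (16, 154, 157)), (13, (22, 147, 130)), (11, (0, 4, 71)), (12, (22, 143, 116)), (0, (16, 154, 157))]
36 [(0, (16, 154, 166)), (11, (20, 54, 85)), (13, (30, 4, 68)), (13, (21, 89, 112)), (0, (16, 155, 155))]
48 [(0, (17, 155, 161)), (15, (23, 150, 190)), (13, (0, 4, 65)), (15, (23, 149, 192)), (0, (16, 154, 154))]
60 [(1, (16, 152, 159)), (12, (30, 4, 60)), (12, (0, 0, 61)), (12, (0, 4, 64)), (0, (17, 156, 157))]
72 [(0, (16, 154, 161)), (14, (23, 148, 195)), (11, (150, 4, 59)), (14, (24, 148, 195)), (1, (16, 155, 156))]
84 [(1, (16, 153, 162)), (12, (120, 5, 54)), (12, (150, 5, 56)), (12, (30, 4, 58)), (0, (16, 155, 151))]
96 [(1, (16, 154, 157)), (15, (23, 144, 175)), (12, (30, 5, 51)), (14, (23, 149, 186)), (1, (16, 154, 156))]
108 [(1, (16, 157, 151)), (12, (120, 5, 48)), (12, (120, 5, 49)), (13, (20, 80, 80)), (0, (16, 153, 170))]
120 [(0, (16, 157, 146)), (12, (21, 115, 95)), (12, (120, 6, 46)), (11, (23, 142, 149)), (0, (17, 152, 168))]
132 [(0, (16, 156, 147)), (11, (20, 114, 76)), (13, (120, 6, 43)), (14, (23, 152, 191)), (0, (16, 152, 159))]
144 [(0, (16, 156, 149)), (12, (150, 7, 39)), (12, (120, 6, 41)), (12, (15, 12, 41)), (-1, (17, 155, 163))]
156 [(1, (16, 157, 153)), (1, (16, 156, 152)), (0, (16, 156, 155)), (0, (16, 155, 161)), (0, (17, 153, 168))]
168 [(0, (16, 153, 158)), (2, (16, 153, 153)), (-1, (16, 154, 156)), (0, (17, 156, 163)), (0, (17, 152, 164))]
[[     0      0    640    400 231678]
 [   303      0     39    153   5396]
 [   501      0    139    190  18924]]
```

Emit:
drive_tool --steps '[{"translation": [0.4, 0, 0], "angular": [0, 0, 0], "gripper": 0.1}, {"translation": [0.5, 0, 0], "angular": [0, 0, 0], "gripper": 0.1}, {"translation": [0, 0, 0], "angular": [0, 0, 0], "gripper": 0.1}, {"translation": [0, 0, 0], "angular": [0, 0, 0], "gripper": 0.1}, {"translation": [0, 0, 0], "angular": [0, 0, 0], "gripper": 0.1}]'

```text
t: 29.55
tool_pos: [0.6329, -0.0395, 0.1]
tool_rot: [1.87, 2.524, -0.0]
contact_force: [0.6, -0.5, -0.3]
opening: 0.027
grip_force: 20.2
```

Run:
```python
from h import *
im=ctrl.get_image('wrist'); np.savez('w18.npz',**im)
hsv=cv2.cvtColor(im['color'],cv2.COLOR_RGB2HSV); P=cloud(im)*1000
m=((P[...,2]>6)&(P[...,2]<40)); m[235:]=0; m[:,:280]=0; m[:,365:]=0
b=blob(im,(322,130),105,m); print(b[3],cv2.boundingRect(b[1]))
v0=cv2.boundingRect(b[1])[1]; v1=v0+cv2.boundingRect(b[1])[3]
for v in list(range(v0,v0+14,2))+list(range(v1-14,v1+8,2)): print(v,[(int(round(P[v,c,2])),int(hsv[v,c,1])) for c in (310,322,334)])
q=P[b[0]]; Q=np.float32(q[q[:,2]>9.5][:,:2]); print('depth all',cv2.minAreaRect(Q))
# brass
mb=b[0]&(hsv[...,1]>110)&(hsv[...,2]>150); n,l,st,c=cv2.connectedComponentsWithStats(mb.astype(np.uint8)); i=[j for j in range(1,n) if st[j,4]>12]
w=onplane(im,c[i],.015)[:,:2]*1000; print(st[i,4]); f=cv2.fitLine(np.float32(w),cv2.DIST_L2,0,.01,.01).ravel(); print(len(i),w.mean(0),'axis',np.degrees(np.arctan2(f[1],f[0])))
# side lines on z=12
L=[];R=[]
for v in range(v0+20,v1-15,4):
    u=np.where(b[0][v])[0]; L.append((u.min()-.5,v)); R.append((u.max()+.5,v))
for e in (L,R):
    f=cv2.fitLine(np.float32(onplane(im,e,.012)[:,:2]*1000),cv2.DIST_HUBER,0,.01,.01).ravel(); print(f, np.degrees(np.arctan2(f[1],f[0])))
go(None)
```

```text
4844 (303, 62, 37, 143)
62 [(21, 129), (22, 121), (21, 98)]
64 [(20, 4), (20, 4), (21, 4)]
66 [(21, 0), (21, 0), (20, 0)]
68 [(14, 17), (13, 7), (12, 7)]
70 [(12, 4), (12, 4), (13, 0)]
72 [(13, 118), (13, 0), (13, 4)]
74 [(14, 148), (13, 4), (16, 147)]
191 [(15, 159), (243, 7), (14, 158)]
193 [(13, 143), (13, 7), (16, 157)]
195 [(13, 21), (13, 8), (13, 14)]
197 [(14, 8), (12, 17), (12, 17)]
199 [(16, 24), (17, 24), (17, 36)]
201 [(21, 15), (21, 0), (20, 14)]
203 [(19, 8), (20, 8), (21, 21)]
205 [(2, 138), (-1, 148), (0, 149)]
207 [(1, 155), (0, 152), (1, 154)]
209 [(1, 156), (0, 152), (1, 155)]
211 [(-1, 156), (0, 152), (0, 153)]
depth all ((620.1690673828125, 3.5474395751953125), (22.075862884521484, 89.91146850585938), 17.614606857299805)
[105 105 105 102  96  95  88  90  88  87  84  84]
12 [620.22555702   3.48302381] axis -72.46309
[ 3.0035493e-01 -9.5382750e-01  6.1036639e+02 -2.5714276e+00] -72.52107
[ 3.0204412e-01 -9.5329392e-01  6.3074860e+02  6.5786214e+00] -72.41958
t 29.6 pos [ 0.6329 -0.0396  0.1   ] yaw 16.9 q6 -0.48 open 0.0272 grip 20.2 F [-0.2 -0.1 -0.6]
```

```bash
python3 -c "
from h import *
go((.5935,.0887,.03),17.5)"
```

```text
t 29.6 pos [ 0.6329 -0.0396  0.1   ] yaw 16.9 q6 -0.48 open 0.0272 grip 20.2 F [-0.2 -0.1 -0.6]
shift [ 3.356 -0.009  1.748] turn [ 0.001  0.001 -0.07 ] shift if turned first [3.356 0.024 1.749]
```

Emit:
drive_tool --steps '[{"translation": [0.5, 0, 0], "angular": [0, 0, -0.07], "gripper": 0.1}, {"translation": [0.95, 0.01, 0], "angular": [0, 0, 0], "gripper": 0.1}, {"translation": [0.95, 0.01, 0], "angular": [0, 0, 0], "gripper": 0.1}, {"translation": [0.7, 0, 0], "angular": [0, 0, 0], "gripper": 0.1}, {"translation": [0.25, 0, 0.4], "angular": [0, 0, 0], "gripper": 0.1}, {"translation": [0, 0, 0.7], "angular": [0, 0, 0], "gripper": 0.1}, {"translation": [0, 0, 0.6], "angular": [0, 0, 0], "gripper": 0.1}, {"translation": [0, 0, 0], "angular": [0, 0, 0], "gripper": 0.1}]'

```text
t: 30.6
tool_pos: [0.5906, 0.0885, 0.0283]
tool_rot: [-1.854, -2.529, 0.007]
contact_force: [-0.2, 0.1, 0.6]
opening: 0.0274
grip_force: 20.2
```

Emit:
drive_tool --steps '[{"translation": [0, 0, 0], "angular": [0, 0, 0], "gripper": 0.1}, {"translation": [0, 0, 0], "angular": [0, 0, 0], "gripper": 0.1}]'

```text
t: 30.85
tool_pos: [0.5945, 0.0887, 0.0333]
tool_rot: [1.856, 2.532, 0.002]
contact_force: [-0.5, -0.3, -0.4]
opening: 0.0271
grip_force: 20.2
```

```bash
python3 -c "
from h import *
go((.5935,.0887,.005),17.5)"
```

```text
t 30.85 pos [0.5945 0.0887 0.0333] yaw 17.5 q6 -0.28 open 0.0271 grip 20.2 F [-0.5 -0.3 -0.4]
shift [ 0.008 -0.025  0.707] turn [0.017 0.005 0.001] shift if turned first [ 0.008 -0.023  0.707]
```

Emit:
drive_tool --steps '[{"translation": [0, -0.02, 0.3], "angular": [0, 0, 0], "gripper": 0.1}, {"translation": [0, 0, 0.25], "angular": [0, 0, 0], "gripper": 0.1}, {"translation": [0, 0, 0.1], "angular": [0, 0, 0], "gripper": 0.1}, {"translation": [0, 0, 0.03], "angular": [0, 0, 0], "gripper": 0.1}, {"translation": [0, 0, 0], "angular": [0, 0, 0], "gripper": 0.1}, {"translation": [0, 0, 0], "angular": [0, 0, 0], "gripper": 0.1}]'

```text
t: 31.6
tool_pos: [0.5925, 0.0886, 0.005]
tool_rot: [-1.857, -2.534, 0.001]
contact_force: [-3.7, 0.3, 5.4]
opening: 0.0273
grip_force: 20.7
```

```bash
python3 -c "
from h import *
go((.5935,.0887,.005),17.5)"
```

```text
t 31.6 pos [0.5925 0.0886 0.005 ] yaw 17.5 q6 -0.28 open 0.0273 grip 20.7 F [-3.7  0.3  5.4]
shift [-0.005  0.025 -0.001] turn [-0.005 -0.001  0.004] shift if turned first [-0.005  0.025 -0.001]
```

Emit:
drive_tool --steps '[{"translation": [0, 0.025, -0.015], "angular": [0, 0, 0], "gripper": 0.1}, {"translation": [0, 0, 0.01], "angular": [0, 0, 0], "gripper": 0.1}, {"translation": [0, 0, 0], "angular": [0, 0, 0], "gripper": 0.4}, {"translation": [0, 0, 0], "angular": [0, 0, 0], "gripper": 0.5}, {"translation": [0, 0, 0], "angular": [0, 0, 0], "gripper": 0.6}, {"translation": [0, 0, -0.3], "angular": [0, 0, 0], "gripper": 0.6}, {"translation": [0, 0, -0.8], "angular": [0, 0, 0], "gripper": 0.6}, {"translation": [0, 0, -0.9], "angular": [0, 0, 0], "gripper": 0.6}]'

```text
t: 32.6
tool_pos: [0.5933, 0.0888, 0.086]
tool_rot: [-1.857, -2.534, 0.001]
contact_force: [-0.4, -0.8, -0.2]
opening: 0.051
grip_force: 0.0
```

Emit:
drive_tool --steps '[{"translation": [-0.3, 0, -0.5], "angular": [0, 0, 0], "gripper": 0.6}, {"translation": [-0.5, 0, -0.3], "angular": [0, 0, 0], "gripper": 0.6}, {"translation": [0, 0, 0], "angular": [0, 0, 0], "gripper": 0.6}, {"translation": [0, 0, 0], "angular": [0, 0, 0], "gripper": 0.6}, {"translation": [0, 0, 0], "angular": [0, 0, 0], "gripper": 0.6}]'

```text
t: 33.22
tool_pos: [0.6022, 0.0585, 0.1152]
tool_rot: [-1.856, -2.532, 0.002]
contact_force: [-0.1, -0.5, 0.5]
opening: 0.0516
grip_force: 0.0
```

Run:
```python
from h import *
im=ctrl.get_image('wrist'); hsv=cv2.cvtColor(im['color'],cv2.COLOR_RGB2HSV); P=cloud(im)*1000
k,d=K(im); g=cv2.projectPoints(np.array([[.5934,.0884,.011],[.6202,.0035,.012]]),cv2.Rodrigues(im['R'])[0],im['t'],k,d)[0].reshape(-1,2); print(g)
b=blob(im,tuple(int(x) for x in g[0]),35,(hsv[...,1]<100)|(hsv[...,2]<60)); q=P[b[0]]; z=(q[:,2]>8)&(q[:,2]<14); print(b[3],cv2.minAreaRect(np.float32(q[z][:,:2])),'zmed',np.median(q[:,2]),np.percentile(q[:,2],99))
yv=np.array([-.3007,.9537]); c=np.array(cv2.minAreaRect(np.float32(q[z][:,:2]))[0])-[620.2,3.5]; print('along',c@yv,'across',c@[yv[1],-yv[0]])
# others from top
t=ctrl.get_image('top'); T=cloud(t)*1000; H=cv2.cvtColor(t['color'],cv2.COLOR_RGB2HSV)
for n,s,r,zz,m in [('small',(192,264),10,.032,T[...,2]>20),('drum',(447,195),20,.033,T[...,2]>15),('disc',(447,195),20,.038,(H[...,1]<100)&(H[...,2]>90)),('cap',(196,183),14,.053,(T[...,2]>38))]:
    b=blob(t,s,r,m); print(n,b and (b[2].round(1),b[3],onplane(t,b[2],zz)[0].round(4),np.median(T[b[0]][:,2]).round(1)))
go(None)
```

```text
[[322.68941356 152.66058051]
 [322.61708471 267.41948917]]
1532 ((594.7615966796875, 88.59081268310547), (27.68497657775879, 27.99082374572754), 17.587678909301758) zmed 11.570770698106289 21.390227904435715
along 88.80043593429566 across 1.3262021272277416
small (array([191.9, 263.5]), np.int32(72), array([0.3595, 0.2998, 0.032 ]), np.float64(31.1))
drum (array([449.5, 195.6]), np.int32(534), array([ 0.5281, -0.3008,  0.033 ]), np.float64(37.4))
disc (array([451.6, 194.2]), np.int32(369), array([ 0.5306, -0.3044,  0.038 ]), np.float64(39.0))
cap (array([191.7, 183.1]), np.int32(176), array([0.5437, 0.3063, 0.053 ]), np.float64(52.1))
t 33.33 pos [0.6025 0.0587 0.1157] yaw 17.5 q6 -0.33 open 0.0512 grip 0.0 F [-1.1 -0.2  0. ]
```

```bash
python3 -c "
from station import ctrl
print(ctrl.finish_job())"
```

```text
the job is handed in; nothing more can be done
None
```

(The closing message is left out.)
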